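# Unstack the sample cases into their weighing trays

## Task

Take apart the stack of sample cases from the top down, one at a time, and set each case gently, lid up, flat inside the tray with the rim of its lid's colour; do not drop a case or let one fall. Leave the amber jar and the white bowl standing where they are.

Things in the scene. Friction and masses are not known exactly. Their poses are not given: they have to be found in the camera images.
- case_red: Flat oblong plastic sample case with a red lid and white lower half, 104 mm long (its x) by 44 mm wide (its y) by 34 mm high (z up), about 0.12 kg; rigid and shut, both ends serve alike. Origin: centre of its underside. At the start it is the top of a stack of four cases that lie flat on one another, each turned about 45 to 90 degrees against its neighbour, with their centres nearly above one another (stack 136 mm high). Grip it across its width.
- case_yellow: Flat oblong plastic sample case with a yellow lid and white lower half, 104 mm long (its x) by 44 mm wide (its y) by 34 mm high (z up), about 0.12 kg; rigid and shut, both ends serve alike. Origin: centre of its underside. At the start it is the second from the top of a stack of four cases that lie flat on one another, each turned about 45 to 90 degrees against its neighbour, with their centres nearly above one another (stack 136 mm high). Grip it across its width.
- case_green: Flat oblong plastic sample case with a green lid and white lower half, 104 mm long (its x) by 44 mm wide (its y) by 34 mm high (z up), about 0.12 kg; rigid and shut, both ends serve alike. Origin: centre of its underside. At the start it is the third from the top of a stack of four cases that lie flat on one another, each turned about 45 to 90 degrees against its neighbour, with their centres nearly above one another (stack 136 mm high). Grip it across its width.
- case_blue: Flat oblong plastic sample case with a blue lid and white lower half, 104 mm long (its x) by 44 mm wide (its y) by 34 mm high (z up), about 0.12 kg; rigid and shut, both ends serve alike. Origin: centre of its underside. At the start it is the lowest of a stack of four cases that lie flat on one another, each turned about 45 to 90 degrees against its neighbour, with their centres nearly above one another (stack 136 mm high). Grip it across its width.
- tray_red: Shallow open tray with a red rim and grey floor, fixed to the bench: outside 134 mm (its x) by 74 mm (its y), inside 124 by 64 mm, rim 7 mm high and 5 mm thick, floor 3 mm thick. Origin: centre of its underside, on the bench.
- tray_yellow: Shallow open tray with a yellow rim and grey floor, fixed to the bench: outside 134 mm (its x) by 74 mm (its y), inside 124 by 64 mm, rim 7 mm high and 5 mm thick, floor 3 mm thick. Origin: centre of its underside, on the bench.
- tray_green: Shallow open tray with a green rim and grey floor, fixed to the bench: outside 134 mm (its x) by 74 mm (its y), inside 124 by 64 mm, rim 7 mm high and 5 mm thick, floor 3 mm thick. Origin: centre of its underside, on the bench.
- tray_blue: Shallow open tray with a blue rim and grey floor, fixed to the bench: outside 134 mm (its x) by 74 mm (its y), inside 124 by 64 mm, rim 7 mm high and 5 mm thick, floor 3 mm thick. Origin: centre of its underside, on the bench.
- jar: Small amber glass jar with a knobbed lid (one rigid piece), 56 mm across, 54 mm high, standing loose on the bench. Origin: centre of its underside. To be left alone.
- dish: White porcelain bowl, 84 mm across, 36 mm high, standing loose on the bench. Origin: centre of its underside. To be left alone.
Things that resemble listed ones, but are neither listed nor needed, are in the scene too. Leave any brown look-alike of the tray_yellow alone.

How it is judged:
By the outcome, as a careful person would: the job done as asked, in the order asked, and still so for the second after the job is handed in, with the robot touching nothing.
It also fails if it takes over 109 s, if anything falls off the work surface, if the arm or the gripper's body presses on something with over 40 N, if the wrist force passes 120 N, or if a joint passes its speed limit or range.

## Robot

A 6-joint arm with a two-finger parallel gripper is mounted at the origin on the work surface. World frame = base frame: x ahead of the robot, y to its left, z up, the work surface at z = 0. Lengths are in m, angles in degrees, forces in N, time in s.
With the tool pointing down it reaches from about 0.4 to 0.825 m from the base axis. Payload 7 kg.
Tool frame: the origin (TCP) lies midway between the tips of the shut fingers; the grasp point (between the pads) lies 19 mm behind it; x points along the fingers, z is the direction in which the jaws open and shut, and the axes are right-handed (so a half turn about x gives the same grasp; the last joint's range is limited). The gripper opens to 88 mm and grips with 3 to 60 N. Pads are 19 mm wide; open, the fingers measure 130 mm over their backs; the gripper's body (78 mm by 193 mm) begins 47 mm behind the grasp point.
Start: joints at [-47.378, 20.546, 0.682, 0, -70.136, -16.507], TCP at [0.297, -0.606, 0.227] pointing down, gripper open.
Joint ranges: [-176.03, 176.03], [-82.01, 121.73], [-58.28, 71.71], [-173.87, 95.51], [-174.79, -0.11], [-173.66, 173.66]. Speed limits (degrees/s): [136.94, 136.94, 172.46, 180, 180, 180].

## Interface

Orientations are given as [roll, pitch, yaw] about the fixed x, y, z axes, in that order (R = Rz(yaw) Ry(pitch) Rx(roll)).
In Python, from plant import get_state, capture, close_job gives the robot as it stands.
- The arm moves only by the tool play_rows, never from a script. Its argument "series" is one flat list of numbers, 4 for each row, row after row: the shift along the tool's x, y, z in m, then the turn about the tool's x in rad. In form: [tx, ty, tz, spin, tx, ty, tz, spin, ...]. A call has exactly 5 rows; each row shifts and turns the commanded pose from where the row before left it, along the tool's axes as they then stand; what a row does not reach is not made up. A row lasts 1/12 s, in which the tool goes at most 41.7 mm and 7.16 degrees, less where a joint would pass 70% of its speed; a pose out of reach is approached as far as the arm can. A call is refused whole if a number of a shift passes 0.0417 or a number of a turn 0.125, either way. A call with a gripper value outside its range is refused whole. "jaw" is the opening in per cent of the stroke, from 0 (shut) to 100 (fully open), set as the call begins (left out, the last holds). The fingers move at their own pace and stop on an object; "squeeze" is the grip in N (left out, the last holds). Time passes only in rows, so rows that do not move let the fingers close, or fill a call up. It gives the time, the measured TCP pose, the force and the opening at its end, in the units of the state.
- get_state(): the state, without advancing time (a new reading comes with each control period).
- capture(name): name is "side" or "top" or "wrist"; returns a dict with "img" (400x640x3 uint8, blue, green, red), "K" (3x3 intrinsics, pixels), "world_from_camera" (4x4, takes a point from camera to world coordinates). Camera axes: x right, y down, z forward; pixel columns grow to the right and rows downward; lengths in m; the calibration is good to about 2 mm. The wrist camera is an equidistant fisheye: a pixel r from the principal point sees the ray r / f radians off the axis. A picture is of the moment at which its call begins. There is no depth.
- close_job(): hands the job in, once; it reports no verdict.
The state is a dict: "time_s": time; "joints": joint angles; "qd": joint speeds; "joint_torque": joint torques, N m; "tcp_pos": TCP position; "eef_rot": TCP orientation; "contact_force": force on the tool from outside, world axes, zero at the start; "moment": the same for the moment, N m; "gripper_width": finger opening in m.
Only numpy, scipy, OpenCV 4.12 (cv2) and the standard library are available. Lean on these libraries where they do the work, as an engineer would, in place of code of your own. Each camera call takes 0.05 s, during which the arm holds its last target.

## Working session

There is one attempt and no reset: what is moved stays moved. The work goes in short steps, Python scripts to look and compute and a tool call to move; the robot and the scene stay as the last step left them, time stands still between calls to the robot, and variables do not carry over. Pictures are saved under pics/ and viewed, and the job is handed in when it is done.

Besides the shell and the picture viewer there is one more tool, called after ">>>" in YAML: its name, and indented under it one key for each argument. play_rows: Moves the arm, as the interface text tells. Its arguments: {"type":"object","properties":{"series":{"type":"array","items":{"type":"number"}},"jaw":{"type":"number"},"squeeze":{"type":"number"}},"required":["series"]}

```bash
mkdir -p pics; ls
python3 - <<'E'
from plant import get_state, capture
import cv2
s=get_state(); print(s)
for n in("side","top","wrist"):
    c=capture(n); cv2.imwrite(f"pics/{n}0.png",c["img"]); print(n,c["K"],c["world_from_camera"])
E
```

```text
pics
{'time_s': 0.0, 'joints': array([-4.73799093e+01,  2.05924948e+01,  6.33911326e-01, -2.01261147e-02,
       -7.01362952e+01, -1.65063631e+01]), 'qd': array([-0.00932614, -0.00363988, -0.06594166, -0.02038264,  0.01070041,
        0.10836571]), 'joint_torque': array([-2.06936024e-04, -5.82725823e+01,  2.93055815e+01,  6.99714750e+00,
        6.93383030e-03, -1.37544289e-04]), 'tcp_pos': array([ 0.29685739, -0.60567106,  0.22561176]), 'eef_rot': array([  5.23046977,  89.90325271, 121.33734314]), 'contact_force': array([-0.94657407,  0.05036924, -0.19374303]), 'moment': array([ 0.07549056, -0.01444764, -0.0370195 ]), 'gripper_width': 0.08757264838227821}
side [[442.01289179   0.         317.12409824]
 [  0.         442.01289179 201.17092616]
 [  0.           0.           1.        ]] [[ 0.7210098  -0.49078235  0.48916004 -0.21583155]
 [-0.69277583 -0.49592424  0.52356546 -0.57649524]
 [-0.01437037 -0.71637409 -0.69756839  1.14225551]
 [ 0.          0.          0.          1.        ]]
top [[437.04123616   0.         316.80656616]
 [  0.         437.04123616 201.52588529]
 [  0.           0.           1.        ]] [[-0.01083833 -0.99781351  0.06519756  0.42119543]
 [-0.99988601  0.01150012  0.00978371  0.17912519]
 [-0.0105121  -0.06508409 -0.99782441  1.33114075]
 [ 0.          0.          0.          1.        ]]
wrist [[309.70691629   0.         316.61448294]
 [  0.         309.70691629 197.74018557]
 [  0.           0.           1.        ]] [[-0.44089056  0.85737038  0.26557775  0.22576723]
 [ 0.89755972  0.42067499  0.13198146 -0.64220774]
 [ 0.00143508  0.29656127 -0.95501275  0.38319856]
 [ 0.          0.          0.          1.        ]]
```

View pics/top0.png

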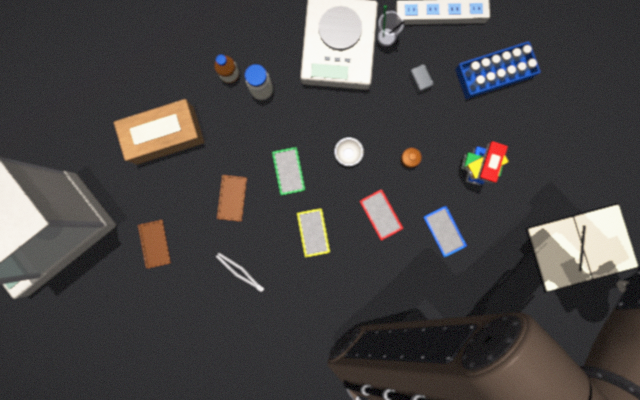

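View pics/side0.png

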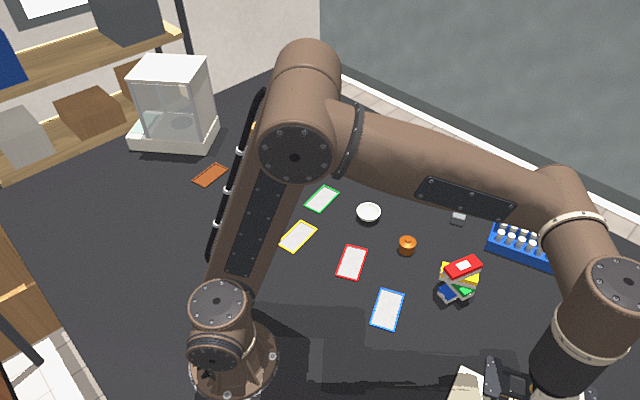

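View pics/wrist0.png

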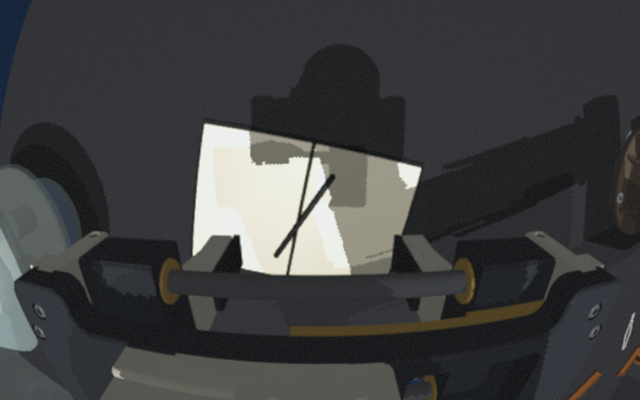

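```bash
cat > h.py <<'E'
import numpy as np, cv2
from plant import get_state, capture
def ray(c,u,v):
    K=c["K"];T=c["world_from_camera"]
    d=T[:3,:3]@np.array([(u-K[0,2])/K[0,0],(v-K[1,2])/K[1,1],1.])
    return T[:3,3],d
def onz(c,u,v,z):
    o,d=ray(c,u,v); return o+d*(z-o[2])/d[2]
def proj(c,p):
    K=c["K"];T=c["world_from_camera"]
    q=T[:3,:3].T@(np.asarray(p)-T[:3,3]); return K[0,0]*q[0]/q[2]+K[0,2],K[1,1]*q[1]/q[2]+K[1,2]
R={"red":[((0,120,110),(6,255,255)),((174,120,110),(180,255,255))],"yellow":[((24,110,110),(34,255,255))],
"green":[((45,100,70),(80,255,255))],"blue":[((100,110,90),(125,255,255))]}
def mask(img,col):
    h=cv2.cvtColor(img,cv2.COLOR_BGR2HSV); m=0
    for a,b in R[col]: m=m|cv2.inRange(h,a,b)
    return m
def rect_world(c,cnt,z):
    p=np.array([onz(c,u,v,z)[:2] for u,v in cnt.reshape(-1,2)],np.float32)
    (x,y),(w,h),a=cv2.minAreaRect(p*1000)
    if w<h: w,h=h,w; a+=90
    return x,y,w,h,((a+90)%180)-90
E
python3 - <<'E'
from h import *
c=capture("top"); s=capture("side")
cv2.imwrite("pics/ts.png",cv2.resize(c["img"][120:210,430:540],None,fx=6,fy=6,interpolation=cv2.INTER_CUBIC))
cv2.imwrite("pics/ss.png",cv2.resize(s["img"][240:320,410:510],None,fx=7,fy=7,interpolation=cv2.INTER_CUBIC))
for col in R:
  for n,k in(("top",c),("side",s)):
    m=mask(k["img"],col); cs,_=cv2.findContours(m,cv2.RETR_EXTERNAL,cv2.CHAIN_APPROX_NONE)
    for q in cs:
        if cv2.contourArea(cv2.convexHull(q))>60:
            b=cv2.boundingRect(q)
            z=0.007
            print(n,col,b,"z7: x%.0f y%.0f w%.0f h%.0f a%.1f"%rect_world(k,q,z),"z136: x%.0f y%.0f w%.0f h%.0f a%.1f"%rect_world(k,q,.136) if col=="red" else "")
E
```

```text
top red (359, 189, 44, 52) z7: x467 y-1 w140 h81 a27.7 z136: x463 y16 w126 h73 a27.7
top red (480, 141, 28, 42) z7: x625 y-346 w121 h55 a-19.7 z136: x605 y-295 w109 h50 a-19.7
side red (444, 254, 39, 27) z7: x704 y-263 w129 h60 a-19.2 z136: x600 y-299 w114 h53 a-19.2
side red (335, 244, 33, 38) z7: x465 y-3 w141 h77 a27.3 z136: x388 y-68 w125 h68 a27.3
top yellow (296, 208, 34, 50) z7: x415 y205 w140 h81 a10.0 
top yellow (467, 157, 17, 22) z7: x607 y-300 w56 h47 a-60.9 
side yellow (465, 273, 14, 10) z7: x687 y-315 w51 h27 a-20.7 
side yellow (278, 220, 39, 34) z7: x414 y204 w137 h77 a9.3 
top green (465, 152, 17, 15) z7: x639 y-277 w56 h32 a-58.0 
top green (272, 147, 34, 49) z7: x604 y278 w140 h82 a11.0 
side green (452, 284, 24, 13) z7: x624 y-317 w68 h36 a-61.5 
side green (303, 184, 37, 30) z7: x603 y277 w140 h78 a10.7 
top blue (423, 205, 45, 53) z7: x414 y-192 w141 h82 a25.7 
top blue (475, 146, 11, 10) z7: x658 y-307 w32 h26 a77.8 
top blue (244, 64, 22, 22) z7: x905 y381 w67 h65 a-0.2 
top blue (215, 54, 11, 11) z7: x955 y488 w32 h31 a-0.9 
top blue (459, 41, 82, 55) z7: x915 y-375 w234 h110 a-72.8 
side blue (369, 287, 36, 46) z7: x413 y-194 w140 h77 a25.5 
side blue (438, 284, 19, 17) z7: x586 y-282 w51 h36 a74.3 
side blue (485, 222, 68, 52) z7: x917 y-350 w212 h152 a-72.6 
side blue (0, 29, 28, 61) z7: x180 y2381 w835 h127 a73.5
```

```bash
ls pics
```

```text
side0.png
ss.png
top0.png
ts.png
wrist0.png
```

View pics/ts.png

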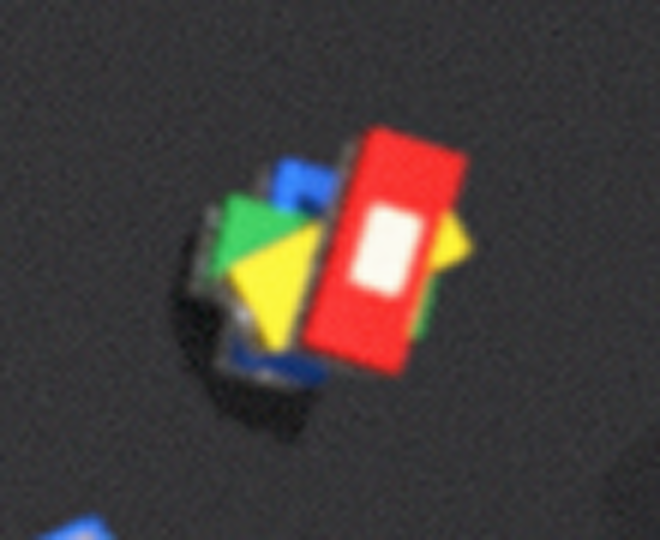

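View pics/ss.png

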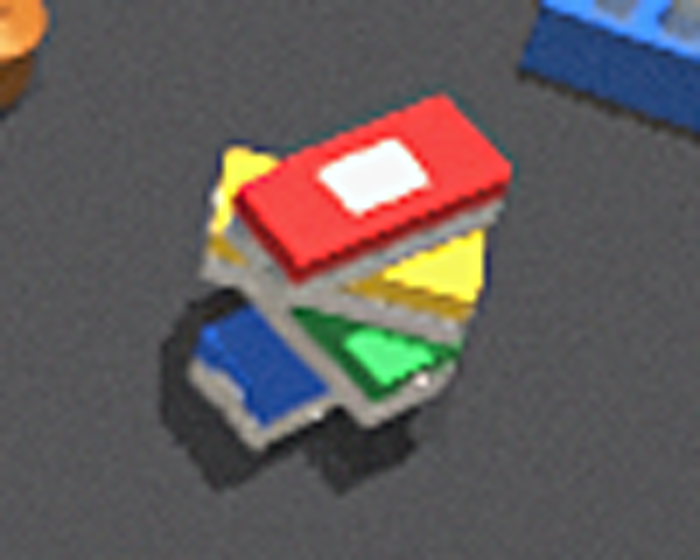

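>>> play_rows:
  series: [-0.006, 0, 0, 0.1, -0.006, 0, 0, 0.1, -0.006, 0, 0, 0.1, 0, 0, 0, 0.1, 0, 0, 0, 0.1]
  jaw: 100
  squeeze: 20

```text
time_s: 0.67
tcp_pos: [0.2972, -0.6062, 0.2449]
eef_rot: [-136.7, 90.0, -49.5]
contact_force: [-0.6, 0.2, 0.6]
gripper_width: 0.0878
```

>>> play_rows:
  series: [0, 0, 0, 0.1, 0, 0, 0, 0.1, 0, 0, 0, 0.1, 0, 0, 0, 0, 0, 0, 0, 0]

```text
time_s: 1.08
tcp_pos: [0.2971, -0.606, 0.2444]
eef_rot: [48.0, 90.0, 118.5]
contact_force: [-1.0, 0.8, -0.7]
gripper_width: 0.0875
```

```bash
cat >> h.py <<'E'
from scipy.spatial.transform import Rotation as Ro
def rot(): return Ro.from_euler("xyz",get_state()["eef_rot"],degrees=True).as_matrix()
def to(x,y,z,jaw=None):
    s=get_state();Rm=Ro.from_euler("xyz",s["eef_rot"],degrees=True).as_matrix()
    th=np.degrees(np.arctan2(Rm[1,2],Rm[0,2]))
    d=Rm.T@(np.array([x,y,z])-s["tcp_pos"])
    print("t %.2f pos"%s["time_s"],s["tcp_pos"].round(4),"jaw %.1f"%th,"tilt",Rm[:,0].round(3),"F",s["contact_force"].round(1),"w %.4f"%s["gripper_width"],"J",s["joints"].round(0))
    print("tool delta mm",(d*1000).round(1),"dist %.0f"%(np.linalg.norm(d[1:])*1000))
    if jaw is not None:
        dy=(jaw-th+90)%180-90; print("spin rad %.3f (alt %.3f)"%(-np.radians(dy),-np.radians(dy-180*np.sign(dy))))
E
python3 -c "
from h import *
to(.604,-.296,.2,70.3)"
```

```text
t 1.08 pos [ 0.2971 -0.606   0.2444] jaw 70.5 tilt [-0.  0. -1.] F [-1.   0.8 -0.7] w 0.0875 J [-47.  20.   2.  -0. -72. -62.]
tool delta mm [  44.5 -185.5  394.8] dist 436
spin rad 0.003 (alt -3.139)
```

>>> play_rows:
  series: [0, -0.0124, 0.0263, 0, 0, -0.0124, 0.0263, 0, 0, -0.0124, 0.0263, 0, 0, -0.0124, 0.0263, 0, 0, -0.0124, 0.0263, 0]

```text
time_s: 1.5
tcp_pos: [0.4006, -0.5022, 0.2446]
eef_rot: [-119.9, 90.0, -49.4]
contact_force: [0.2, -0.2, -0.2]
gripper_width: 0.0876
```

>>> play_rows:
  series: [0, -0.0124, 0.0263, 0, 0, -0.0124, 0.0263, 0, 0, -0.0124, 0.0263, 0, 0, -0.0124, 0.0263, 0, 0, -0.0124, 0.0263, 0]

```text
time_s: 1.92
tcp_pos: [0.5034, -0.3992, 0.2447]
eef_rot: [-95.0, 90.0, -24.5]
contact_force: [0.7, -0.7, -0.3]
gripper_width: 0.0875
```

>>> play_rows:
  series: [0, -0.0124, 0.0263, 0, 0, -0.0124, 0.0263, 0, 0, -0.0124, 0.0263, 0, 0, -0.0124, 0.0263, 0, 0, -0.0124, 0.0263, 0]

```text
time_s: 2.33
tcp_pos: [0.6062, -0.2963, 0.2446]
eef_rot: [-84.3, 90.0, -13.8]
contact_force: [1.4, 0.1, -0.1]
gripper_width: 0.0877
```

>>> play_rows:
  series: [0, 0, 0, 0, 0, 0, 0, 0, 0, 0, 0, 0, 0, 0, 0, 0, 0, 0, 0, 0]

```text
time_s: 2.75
tcp_pos: [0.6047, -0.2983, 0.2448]
eef_rot: [-90.7, 90.0, -20.5]
contact_force: [1.0, 0.5, 0.2]
gripper_width: 0.0876
```

```bash
python3 -c "
from h import *
to(.604,-.296,.11,70.3)
c=capture('wrist');cv2.imwrite('pics/w1.png',c['img']);np.savez('w1.npz',**c)"
```

```text
t 2.75 pos [ 0.6047 -0.2983  0.2448] jaw 70.3 tilt [ 0. -0. -1.] F [1.  0.5 0.2] w 0.0876 J [ -10.   20.    2.    0.  -72. -100.]
tool delta mm [134.8   1.4   1.9] dist 2
spin rad -0.001 (alt 3.141)
```

View pics/w1.png

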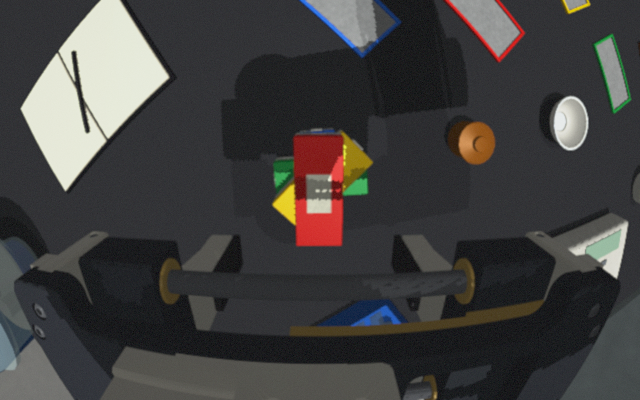

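```bash
cat >> h.py <<'E'
def fz(c,pts,z):
    K=c["K"];T=c["world_from_camera"]; out=[]
    for u,v in np.asarray(pts,float).reshape(-1,2):
        a=np.array([(u-K[0,2]),(v-K[1,2])])/K[0,0]; r=np.linalg.norm(a)
        d=np.array([*(a/r*np.sin(r)),np.cos(r)]) if r>0 else np.array([0,0,1.])
        d=T[:3,:3]@d; o=T[:3,3]; out.append((o+d*(z-o[2])/d[2])[:2])
    return np.array(out)
def wrect(c,col,z,lo=300):
    img=c["img"]; h=cv2.cvtColor(img,cv2.COLOR_BGR2HSV); m=0
    rr={"red":[((0,150,60),(6,255,255)),((174,150,60),(180,255,255))],"yellow":[((22,130,60),(34,255,255))],"green":[((45,110,50),(80,255,255))],"blue":[((100,130,60),(125,255,255))]}
    for a,b in rr[col]: m=m|cv2.inRange(h,a,b)
    for q in cv2.findContours(m,cv2.RETR_EXTERNAL,cv2.CHAIN_APPROX_NONE)[0]:
        if cv2.contourArea(cv2.convexHull(q))<lo: continue
        p=fz(c,q,z).astype(np.float32)*1000
        (x,y),(w,hh),a=cv2.minAreaRect(p)
        if w<hh: w,hh=hh,w;a+=90
        print(col,cv2.boundingRect(q),"x%.1f y%.1f w%.1f h%.1f a%.1f"%(x,y,w,hh,(a+90)%180-90))
E
python3 -c "
from h import *
c=np.load('w1.npz')
wrect(c,'red',.136);wrect(c,'yellow',.102,60);wrect(c,'green',.068,60)
to(.604,-.296,.11,70.3)"
```

```text
red (293, 135, 51, 111) x604.1 y-296.6 w103.8 h44.4 a-19.5
red (443, 0, 82, 62) x493.4 y-88.6 w78.9 h52.4 a27.8
yellow (272, 181, 23, 44) x611.2 y-337.7 w46.3 h22.8 a-21.0
yellow (341, 131, 32, 62) x596.0 y-253.3 w61.6 h30.5 a-17.7
yellow (560, 0, 31, 14) x489.5 y94.0 w65.1 h17.5 a88.3
green (343, 171, 26, 25) x626.7 y-261.0 w29.1 h26.6 a76.9
green (273, 160, 20, 33) x591.4 y-334.0 w36.7 h21.2 a-20.2
green (592, 34, 39, 80) x592.3 y189.9 w115.6 h70.9 a11.1
t 2.80 pos [ 0.6047 -0.2983  0.2448] jaw 70.2 tilt [ 0. -0. -1.] F [ 0.3  1.  -1. ] w 0.0872 J [ -10.   20.    2.    0.  -72. -100.]
tool delta mm [134.8   1.5   1.9] dist 2
spin rad -0.001 (alt 3.141)
```

>>> play_rows:
  series: [0.025, 0.001, 0.0015, 0, 0.025, 0, 0, 0, 0.025, 0, 0, 0, 0.02, 0, 0, 0, 0.015, 0, 0, 0]

```text
time_s: 3.22
tcp_pos: [0.6035, -0.2961, 0.1326]
eef_rot: [88.2, 89.9, 158.5]
contact_force: [0.1, 0.4, -0.7]
gripper_width: 0.0878
```

>>> play_rows:
  series: [0.01, 0, 0, 0, 0.01, 0, 0, 0, 0.005, 0, 0, 0, 0, 0, 0, 0, 0, 0, 0, 0]

```text
time_s: 3.63
tcp_pos: [0.6051, -0.296, 0.1101]
eef_rot: [-98.8, 90.0, -28.5]
contact_force: [0.8, 0.1, 0.7]
gripper_width: 0.0879
```

>>> play_rows:
  series: [0, 0, 0, 0, 0, 0, 0, 0, 0, 0, 0, 0, 0, 0, 0, 0, 0, 0, 0, 0]
  jaw: 25

```text
time_s: 4.05
tcp_pos: [0.605, -0.2957, 0.1099]
eef_rot: [-82.9, 90.0, -12.6]
contact_force: [-0.2, 0.6, 0.6]
gripper_width: 0.0601
```

```bash
python3 -c "
from h import *
to(.604,-.296,.11,70.3)
c=capture('wrist');cv2.imwrite('pics/w2.png',c['img'])"
```

```text
t 4.05 pos [ 0.605  -0.2957  0.1099] jaw 70.3 tilt [ 0. -0. -1.] F [-0.2  0.6  0.6] w 0.0601 J [  -9.   25.   -8.    0.  -57. -100.]
tool delta mm [-0.1  0.9 -0.6] dist 1
spin rad -0.000 (alt 3.141)
```

View pics/w2.png

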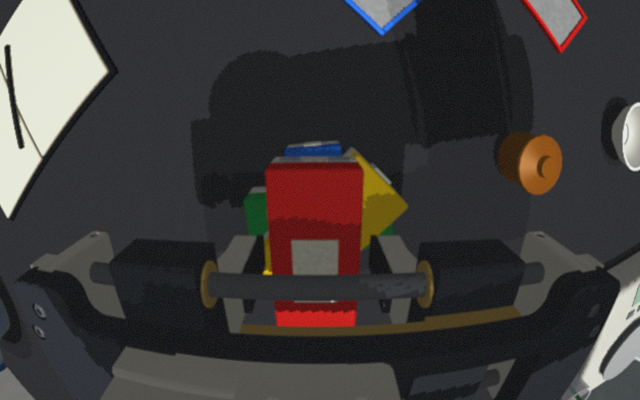

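Centred between the fingers. Close.

>>> play_rows:
  series: [0, 0, 0, 0, 0, 0, 0, 0, 0, 0, 0, 0, 0, 0, 0, 0, 0, 0, 0, 0]
  jaw: 0
  squeeze: 20

```text
time_s: 4.52
tcp_pos: [0.6049, -0.2958, 0.1096]
eef_rot: [-159.2, 90.0, -88.9]
contact_force: [-0.5, -1.1, 0.3]
gripper_width: 0.0437
```

>>> play_rows:
  series: [0, 0, 0, 0, 0, 0, 0, 0, -0.002, 0, 0, 0, -0.004, 0, 0, 0, -0.008, 0, 0, 0]

```text
time_s: 4.93
tcp_pos: [0.6042, -0.2954, 0.1228]
eef_rot: [89.4, 89.9, 159.6]
contact_force: [0.2, 0.9, -1.7]
gripper_width: 0.0442
```

```bash
python3 -c "
from h import *
to(.604,-.296,.11,117.5)"
```

```text
t 4.93 pos [ 0.6042 -0.2954  0.1228] jaw 70.3 tilt [-0.002  0.001 -1.   ] F [ 0.2  0.9 -1.7] w 0.0442 J [  -9.   25.   -7.   -0.  -58. -100.]
tool delta mm [12.8 -0.1 -0.6] dist 1
spin rad -0.824 (alt 2.317)
```

>>> play_rows:
  series: [-0.015, 0, 0, 0, -0.02, 0, 0, 0, -0.02, 0, 0, -0.082, -0.015, 0, 0, -0.082, -0.005, 0, 0, -0.082]

```text
time_s: 5.35
tcp_pos: [0.6061, -0.2962, 0.2026]
eef_rot: [-104.7, 89.7, -20.1]
contact_force: [0.6, -0.5, -1.8]
gripper_width: 0.0439
```

>>> play_rows:
  series: [0, 0, 0, -0.1, 0, 0, 0, -0.1, 0, 0, 0, -0.1, 0, 0, 0, -0.1, 0, 0, 0, -0.1]

```text
time_s: 5.77
tcp_pos: [0.6049, -0.2957, 0.1994]
eef_rot: [-115.0, 90.0, -1.7]
contact_force: [0.3, 0.4, -1.2]
gripper_width: 0.0443
```

>>> play_rows:
  series: [0, 0, 0, -0.078, 0, 0, 0, 0, 0, 0, 0, 0, 0, 0, 0, 0, 0, 0, 0, 0]

```text
time_s: 6.18
tcp_pos: [0.6049, -0.2957, 0.1988]
eef_rot: [-132.3, 90.0, -15.0]
contact_force: [0.0, 0.3, -1.0]
gripper_width: 0.0437
```

```bash
python3 -c "
from h import *
to(.466,-.002,.1,117.5)
c=capture('wrist');cv2.imwrite('pics/w3.png',c['img'])
wrect(c,'red',.007);wrect(c,'yellow',.102,60);wrect(c,'green',.068,60);wrect(c,'blue',.007)
c=capture('side');cv2.imwrite('pics/s3.png',c['img'])
"
```

```text
t 6.18 pos [ 0.6049 -0.2957  0.1988] jaw 117.4 tilt [ 0. -0. -1.] F [ 0.   0.3 -1. ] w 0.0437 J [-10.  21.  -2.   0. -67. -53.]
tool delta mm [ 98.7 -11.8 324.7] dist 325
spin rad -0.002 (alt 3.140)
red (276, 300, 83, 26) x782.1 y-204.3 w116.1 h46.9 a-62.6
red (268, 163, 98, 112) x658.6 y-269.0 w146.7 h116.5 a27.4
red (515, 139, 52, 93) x467.7 y-5.2 w134.5 h78.4 a27.7
yellow (587, 175, 46, 78) x448.2 y54.7 w99.3 h62.6 a9.9
yellow (363, 173, 18, 52) x583.8 y-254.4 w46.7 h13.7 a27.9
yellow (260, 171, 11, 53) x625.2 y-337.0 w47.4 h9.0 a24.5
green (278, 138, 35, 19) x579.2 y-333.4 w32.2 h17.1 a-63.0
blue (316, 135, 47, 28) x565.0 y-286.8 w54.3 h25.4 a-71.8
blue (434, 20, 60, 116) x415.3 y-193.9 w136.5 h77.5 a25.5
```

View pics/w3.png

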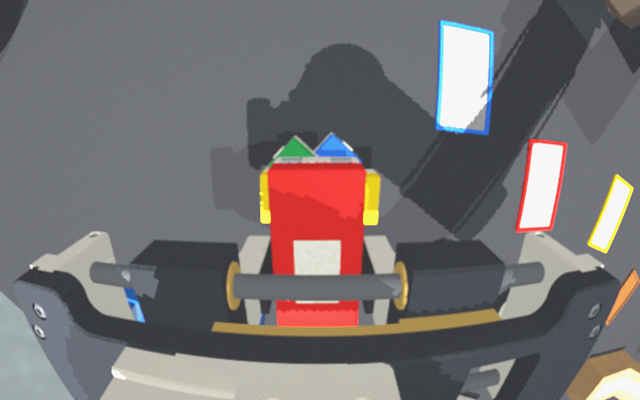

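View pics/s3.png

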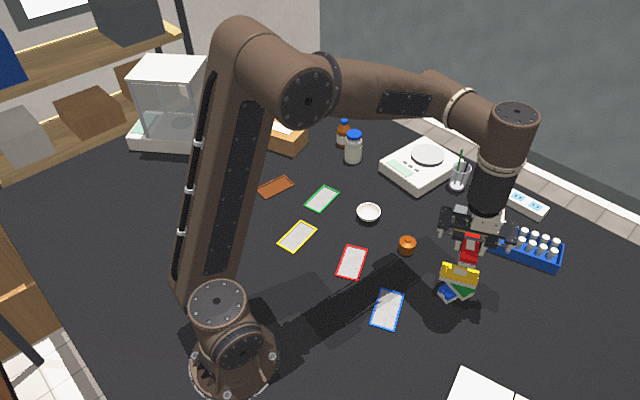

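>>> play_rows:
  series: [0, -0.0008, 0.0216, 0, 0, -0.0008, 0.0216, 0, 0, -0.0008, 0.0216, 0, 0, -0.0008, 0.0216, 0, 0.004, -0.0008, 0.0216, 0]

```text
time_s: 6.7
tcp_pos: [0.5585, -0.1974, 0.1953]
eef_rot: [-130.2, 89.9, -12.8]
contact_force: [0.3, 0.7, -1.3]
gripper_width: 0.0439
```

>>> play_rows:
  series: [0.004, -0.0008, 0.0216, 0, 0.004, -0.0008, 0.0216, 0, 0.004, -0.0008, 0.0216, 0, 0.004, -0.0008, 0.0216, 0, 0.01, -0.0008, 0.0216, 0]

```text
time_s: 7.12
tcp_pos: [0.5125, -0.0996, 0.1696]
eef_rot: [-118.1, 89.9, -0.6]
contact_force: [-0.3, 0.1, -1.4]
gripper_width: 0.0439
```

>>> play_rows:
  series: [0.01, -0.0008, 0.0216, 0, 0.01, -0.0008, 0.0216, 0, 0.01, -0.0008, 0.0216, 0, 0.01, -0.0008, 0.0216, 0, 0.01, -0.0008, 0.0216, 0]

```text
time_s: 7.53
tcp_pos: [0.4656, -0.0019, 0.1185]
eef_rot: [-100.0, 90.0, 17.4]
contact_force: [1.0, 0.1, -1.7]
gripper_width: 0.0437
```

>>> play_rows:
  series: [0.02, 0, 0, 0, 0.01, 0, 0, 0, 0, 0, 0, 0, 0, 0, 0, 0, 0, 0, 0, 0]

```text
time_s: 7.95
tcp_pos: [0.4666, -0.0028, 0.0893]
eef_rot: [-110.6, 89.9, 6.9]
contact_force: [1.2, 0.4, -1.9]
gripper_width: 0.0441
```

```bash
python3 -c "
from h import *
to(.4665,-.0025,.011,117.5)
c=capture('wrist');cv2.imwrite('pics/w4.png',c['img'])
c=capture('top');cv2.imwrite('pics/t4.png',c['img'])
"
```

```text
t 7.95 pos [ 0.4666 -0.0028  0.0893] jaw 117.5 tilt [ 0.001  0.    -1.   ] F [ 1.2  0.4 -1.9] w 0.0441 J [ 24.   9. -36.   0. -45. -86.]
tool delta mm [78.3  0.1  0.3] dist 0
spin rad -0.000 (alt 3.141)
```

View pics/w4.png

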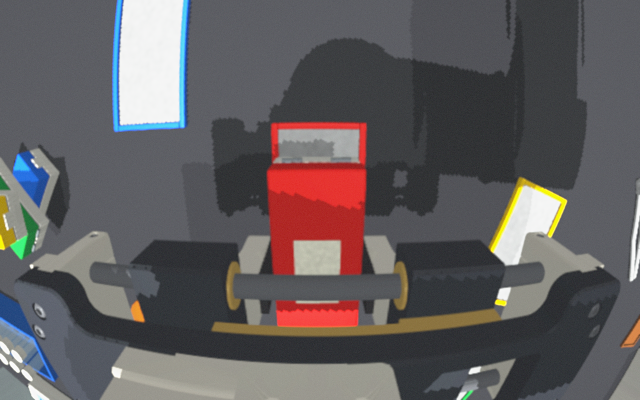

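>>> play_rows:
  series: [0.02, 0, 0, 0, 0.02, 0, 0, 0, 0.015, 0, 0, 0, 0.01, 0, 0, 0, 0.006, 0, 0, 0]

```text
time_s: 8.47
tcp_pos: [0.466, -0.003, 0.017]
eef_rot: [87.5, 90.0, -155.1]
contact_force: [-0.1, 0.4, -1.3]
gripper_width: 0.0435
```

>>> play_rows:
  series: [0.003, 0, 0, 0, 0.001, 0, 0, 0, 0.001, 0, 0, 0, 0.001, 0, 0, 0, 0, 0, 0, 0]

```text
time_s: 8.88
tcp_pos: [0.4663, -0.0026, 0.012]
eef_rot: [-95.6, 89.9, 21.9]
contact_force: [-0.6, -1.1, -1.3]
gripper_width: 0.0439
```

>>> play_rows:
  series: [0.0005, 0, 0, 0, 0, 0, 0, 0, 0.0005, 0, 0, 0, 0, 0, 0, 0, 0, 0, 0, 0]

```text
time_s: 9.3
tcp_pos: [0.466, -0.0028, 0.0106]
eef_rot: [-81.8, 90.0, 35.6]
contact_force: [-0.2, 0.2, -1.4]
gripper_width: 0.0439
```

```bash
python3 -c "
from h import *
to(.4665,-.0025,.011,117.5)"
```

```text
t 9.30 pos [ 0.466  -0.0028  0.0106] jaw 117.5 tilt [ 0.  0. -1.] F [-0.2  0.2 -1.4] w 0.0439 J [ 24.  16. -40.  -0. -33. -86.]
tool delta mm [-0.4 -0.6 -0. ] dist 1
spin rad -0.000 (alt 3.141)
```

>>> play_rows:
  series: [0.0005, 0, 0, 0, 0, 0, 0, 0, 0, 0, 0, 0, 0, 0, 0, 0, 0, 0, 0, 0]

```text
time_s: 9.72
tcp_pos: [0.466, -0.0028, 0.0105]
eef_rot: [-126.4, 90.0, -8.9]
contact_force: [-1.6, 0.0, 5.4]
gripper_width: 0.0441
```

>>> play_rows:
  series: [0.0005, 0, 0, 0, 0, 0, 0, 0, 0, 0, 0, 0, 0, 0, 0, 0, 0, 0, 0, 0]

```text
time_s: 10.13
tcp_pos: [0.466, -0.0028, 0.0103]
eef_rot: [-139.0, 90.0, -21.5]
contact_force: [-3.7, 0.3, 11.2]
gripper_width: 0.0439
```

>>> play_rows:
  series: [-0.0007, 0, 0, 0, 0, 0, 0, 0, 0, 0, 0, 0, 0, 0, 0, 0, 0, 0, 0, 0]

```text
time_s: 10.55
tcp_pos: [0.4661, -0.0027, 0.0103]
eef_rot: [-102.1, 90.0, 15.3]
contact_force: [-0.6, 0.9, 3.4]
gripper_width: 0.0435
```

>>> play_rows:
  series: [0, 0, 0, 0, 0, 0, 0, 0, 0, 0, 0, 0, 0, 0, 0, 0, 0, 0, 0, 0]
  jaw: 75

```text
time_s: 10.97
tcp_pos: [0.4659, -0.0028, 0.0102]
eef_rot: [87.1, 90.0, -155.4]
contact_force: [-0.7, -0.0, -0.2]
gripper_width: 0.0646
```

>>> play_rows:
  series: [-0.005, 0, 0, 0, -0.02, 0, 0, 0, -0.03, 0, 0, 0, -0.035, 0, 0, 0, -0.035, 0, 0, 0]
  jaw: 100

```text
time_s: 11.38
tcp_pos: [0.4653, -0.0031, 0.1368]
eef_rot: [86.8, 89.9, -155.7]
contact_force: [1.6, 0.2, -0.8]
gripper_width: 0.0869
```

>>> play_rows:
  series: [-0.035, 0, 0, 0, -0.02, 0, 0, 0, -0.01, 0, 0, 0, 0, 0, 0, 0, 0, 0, 0, 0]

```text
time_s: 11.8
tcp_pos: [0.4656, -0.0027, 0.2]
eef_rot: [-43.5, 90.0, 74.0]
contact_force: [-0.7, 0.8, -0.5]
gripper_width: 0.0876
```

```bash
python3 -c "
from h import *
to(.604,-.296,.2)
c=capture('top');cv2.imwrite('pics/t5.png',c['img'])
cv2.imwrite('pics/t5z.png',cv2.resize(c['img'][120:210,430:540],None,fx=6,fy=6,interpolation=cv2.INTER_CUBIC))
m=mask(c['img'],'yellow')
for q in cv2.findContours(m,0,1)[0]:
  if cv2.contourArea(q)>60: print(cv2.boundingRect(q),rect_world(c,q,.102))
c=capture('wrist');cv2.imwrite('pics/w5.png',c['img'])
wrect(c,'red',.037);wrect(c,'yellow',.102,60)
"
```

```text
t 11.80 pos [ 0.4656 -0.0027  0.2   ] jaw 117.5 tilt [ 0.     0.001 -1.   ] F [-0.7  0.8 -0.5] w 0.0876 J [ 24.   2. -27.  -0. -61. -86.]
tool delta mm [-1.00e-01  1.25e+01 -3.24e+02] dist 324
(297, 208, 27, 23) (453.3671875, 209.85328674316406, 73.95763397216797, 51.778377532958984, -79.13810539245605)
(468, 148, 41, 30) (605.192626953125, -292.7218933105469, 109.82389068603516, 48.06492233276367, -62.99256706237793)
red (284, 118, 67, 112) x460.6 y-5.7 w122.4 h68.6 a27.6
yellow (18, 169, 65, 42) x601.0 y-286.9 w121.4 h47.2 a-63.7
yellow (432, 158, 81, 101) x410.0 y136.4 w98.8 h57.3 a10.1
```

View pics/w5.png

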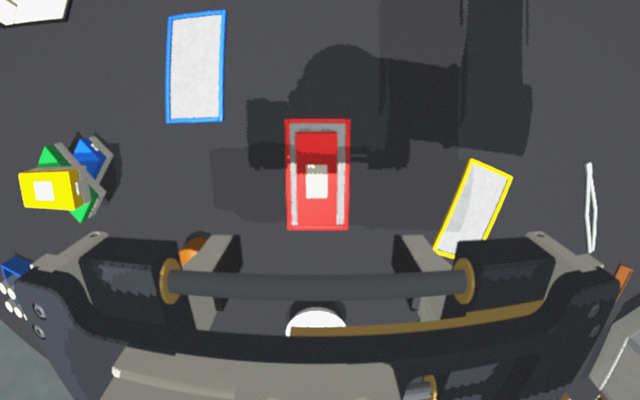

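View pics/t5z.png

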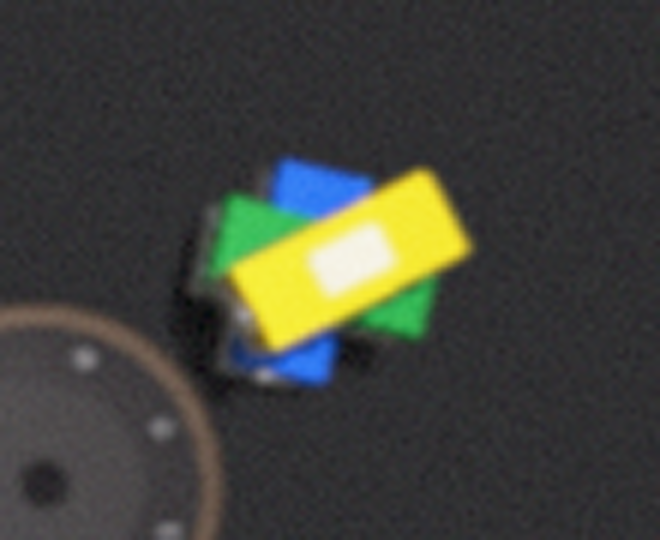

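>>> play_rows:
  series: [0, 0, 0, -0.12, 0, 0, 0, -0.12, 0, 0, 0, -0.12, 0, 0, 0, -0.12, 0, 0, 0, -0.12]

```text
time_s: 12.32
tcp_pos: [0.4651, -0.003, 0.1985]
eef_rot: [47.6, 89.8, -160.2]
contact_force: [0.0, 0.6, 0.7]
gripper_width: 0.0875
```

>>> play_rows:
  series: [0, 0, 0, -0.12, 0, 0, 0, -0.12, 0, 0, 0, -0.12, 0, 0, 0, -0.12, 0, 0, 0, -0.12]

```text
time_s: 12.73
tcp_pos: [0.4651, -0.003, 0.1985]
eef_rot: [13.0, 89.8, -160.4]
contact_force: [-0.2, 0.7, -0.5]
gripper_width: 0.0873
```

>>> play_rows:
  series: [0, 0, 0, -0.12, 0, 0, 0, -0.12, 0, 0, 0, -0.12, 0, 0, 0, 0, 0, 0, 0, 0]

```text
time_s: 13.15
tcp_pos: [0.4654, -0.003, 0.199]
eef_rot: [-6.7, 89.9, -160.1]
contact_force: [-0.4, -0.2, 0.6]
gripper_width: 0.0878
```

```bash
python3 -c "
from h import *
to(.605,-.293,.2,27)"
```

```text
t 13.15 pos [ 0.4654 -0.003   0.199 ] jaw -153.4 tilt [-0.002 -0.001 -1.   ] F [-0.4 -0.2  0.6] w 0.0878 J [ 24.   2. -27.  -0. -61.   3.]
tool delta mm [ -1.1 321.9   5.3] dist 322
spin rad -0.006 (alt 3.135)
```

>>> play_rows:
  series: [0, 0.0268, 0.0004, 0, 0, 0.0268, 0.0004, 0, 0, 0.0268, 0.0004, 0, 0, 0.0268, 0.0004, 0, 0, 0.0268, 0.0004, 0]

```text
time_s: 13.57
tcp_pos: [0.5249, -0.1244, 0.1995]
eef_rot: [-24.8, 89.9, -178.2]
contact_force: [-0.1, 0.1, -1.3]
gripper_width: 0.0877
```

>>> play_rows:
  series: [0, 0.0268, 0.0004, 0, 0, 0.0268, 0.0004, 0, 0, 0.0268, 0.0004, 0, 0, 0.0268, 0.0004, 0, 0, 0.0268, 0.0004, 0]

```text
time_s: 13.98
tcp_pos: [0.5836, -0.2449, 0.1992]
eef_rot: [-35.3, 89.9, 171.3]
contact_force: [0.2, 0.2, 0.3]
gripper_width: 0.0878
```

>>> play_rows:
  series: [0, 0.0268, 0.0004, 0, 0, 0.0268, 0.0004, 0, 0, 0, 0, 0, 0, 0, 0, 0, 0, 0, 0, 0]

```text
time_s: 14.4
tcp_pos: [0.6065, -0.2917, 0.1991]
eef_rot: [-43.3, 89.9, 163.4]
contact_force: [-0.2, 1.1, -0.6]
gripper_width: 0.0873
```

```bash
python3 -c "
from h import *
c=capture('wrist');cv2.imwrite('pics/w6.png',c['img'])
wrect(c,'yellow',.102,60);wrect(c,'green',.068,60);wrect(c,'blue',.034)
to(.605,-.293,.076,27)"
```

```text
yellow (294, 137, 53, 116) x605.7 y-295.0 w105.0 h44.2 a-63.7
green (267, 180, 28, 52) x631.4 y-260.4 w53.3 h26.6 a-63.3
green (346, 143, 24, 43) x583.1 y-331.6 w40.9 h21.8 a-64.5
blue (358, 299, 61, 20) x442.7 y-180.9 w87.0 h31.9 a23.0
blue (345, 181, 20, 31) x566.8 y-293.0 w32.6 h18.5 a76.7
blue (267, 128, 33, 50) x645.4 y-306.7 w45.2 h32.1 a76.2
blue (76, 0, 97, 120) x885.6 y-323.4 w143.9 h130.2 a-72.7
t 14.45 pos [ 0.6065 -0.2913  0.1995] jaw -153.2 tilt [-0.001  0.    -1.   ] F [0.4 0.5 0.5] w 0.0878 J [ -9.  21.  -2.  -0. -67.  36.]
tool delta mm [123.5   0.9   2. ] dist 2
spin rad -0.004 (alt 3.138)
```

View pics/w6.png

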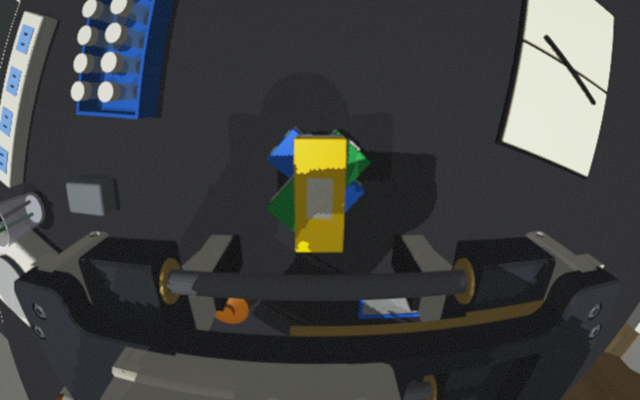

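>>> play_rows:
  series: [0.025, 0.0025, 0.0022, 0, 0.025, 0, 0, 0, 0.025, 0, 0, 0, 0.02, 0, 0, 0, 0.01, 0, 0, 0]

```text
time_s: 14.87
tcp_pos: [0.6046, -0.2935, 0.0927]
eef_rot: [-48.1, 89.8, 158.7]
contact_force: [-0.2, -0.1, 0.5]
gripper_width: 0.0876
```

>>> play_rows:
  series: [0.01, 0, 0, 0, 0.006, 0, 0, 0, 0.0025, 0, 0, 0, 0, 0, 0, 0, 0, 0, 0, 0]
  jaw: 60

```text
time_s: 15.28
tcp_pos: [0.6068, -0.2952, 0.0778]
eef_rot: [134.7, 89.9, -18.4]
contact_force: [-0.1, -0.4, 0.3]
gripper_width: 0.0601
```

```bash
python3 -c "
from h import *
c=capture('wrist');cv2.imwrite('pics/w7.png',c['img'])
to(.6056,-.2945,.076,26.5)"
```

```text
t 15.33 pos [ 0.6068 -0.2952  0.0778] jaw -153.1 tilt [ 0.002 -0.    -1.   ] F [-0.3 -0.4 -1. ] w 0.0568 J [ -9.  27. -10.   0. -53.  36.]
tool delta mm [ 1.8 -1.2  0.8] dist 1
spin rad 0.007 (alt -3.135)
```

View pics/w7.png

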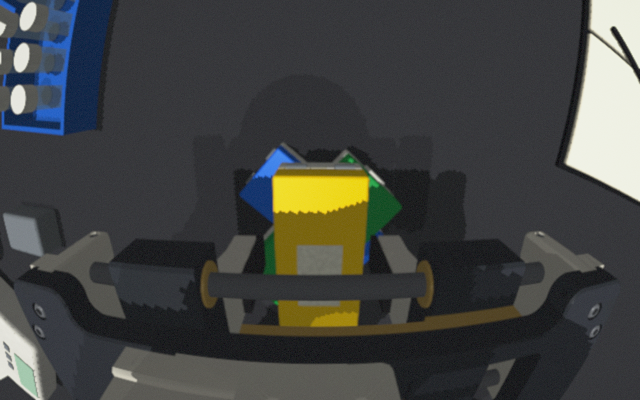

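>>> play_rows:
  series: [0.001, 0, 0.0007, 0, 0, 0, 0, 0, 0, 0, 0, 0, 0, 0, 0, 0, 0, 0, 0, 0]
  jaw: 56

```text
time_s: 15.75
tcp_pos: [0.6056, -0.2954, 0.0759]
eef_rot: [133.2, 90.0, -19.9]
contact_force: [-0.8, 0.6, -0.7]
gripper_width: 0.049
```

>>> play_rows:
  series: [0, 0, 0, 0, 0, 0, 0, 0, 0, 0, 0, 0, 0, 0, 0, 0, 0, 0, 0, 0]
  jaw: 0

```text
time_s: 16.17
tcp_pos: [0.6056, -0.2954, 0.0758]
eef_rot: [-12.1, 90.0, -165.2]
contact_force: [-0.1, -0.0, 0.7]
gripper_width: 0.0437
```

```bash
python3 -c "
from h import *
to(.6056,-.2945,.076,26.5)"
```

```text
t 16.17 pos [ 0.6056 -0.2954  0.0758] jaw -153.1 tilt [-0. -0. -1.] F [-0.1 -0.   0.7] w 0.0437 J [ -9.  27. -10.   0. -53.  36.]
tool delta mm [-0.2 -0.8 -0.4] dist 1
spin rad 0.006 (alt -3.135)
```

>>> play_rows:
  series: [-0.001, 0, 0, 0, -0.002, 0, 0, 0, -0.004, 0, 0, 0, -0.008, 0, 0, 0, -0.015, 0, 0, 0]

```text
time_s: 16.58
tcp_pos: [0.6046, -0.295, 0.1049]
eef_rot: [-44.2, 89.8, 162.7]
contact_force: [0.4, 0.1, -1.0]
gripper_width: 0.0438
```

>>> play_rows:
  series: [-0.02, 0, 0, 0, -0.02, 0, 0, -0.08, -0.02, 0, 0, -0.08, -0.02, 0, 0, -0.08, -0.01, 0, 0, -0.08]

```text
time_s: 17.0
tcp_pos: [0.6066, -0.2959, 0.1998]
eef_rot: [113.4, 89.8, -21.2]
contact_force: [0.6, -0.9, -0.8]
gripper_width: 0.0437
```

```bash
python3 -c "
from h import *
to(.4145,.2045,.1,99.9)"
```

```text
t 17.00 pos [ 0.6066 -0.2959  0.1998] jaw -134.5 tilt [ 0.004 -0.002 -1.   ] F [ 0.6 -0.9 -0.8] w 0.0437 J [ -9.  21.  -2.   0. -67.  55.]
tool delta mm [  98.2 -488.3 -221.7] dist 536
spin rad -0.950 (alt 2.191)
```

>>> play_rows:
  series: [0, 0, 0, -0.1, 0, 0, 0, -0.1, 0, 0, 0, -0.1, 0, 0, 0, -0.1, 0, 0, 0, -0.1]

```text
time_s: 17.42
tcp_pos: [0.6056, -0.2954, 0.1967]
eef_rot: [94.7, 90.0, -11.1]
contact_force: [0.4, -0.3, -0.8]
gripper_width: 0.0441
```

>>> play_rows:
  series: [0, 0, 0, -0.1, 0, 0, 0, -0.1, 0, 0, 0, -0.1, 0, 0, 0, -0.1, 0, 0, 0, -0.05]

```text
time_s: 17.83
tcp_pos: [0.6056, -0.2954, 0.1966]
eef_rot: [65.9, 90.0, -14.1]
contact_force: [0.2, 0.2, -1.2]
gripper_width: 0.0439
```

```bash
python3 -c "
from h import *
c=capture('top');cv2.imwrite('pics/t8.png',c['img'])
c=capture('side');cv2.imwrite('pics/s8.png',c['img'])
to(.4145,.2045,.1,99.9)"
```

```text
t 17.93 pos [ 0.6057 -0.2954  0.1966] jaw -80.3 tilt [ 0.001 -0.    -1.   ] F [-0.3 -0.  -1.2] w 0.0439 J [ -9.  21.  -2.   0. -67. 109.]
tool delta mm [  96.3 -104.4 -524.9] dist 535
spin rad -0.004 (alt 3.138)
```

View pics/s8.png

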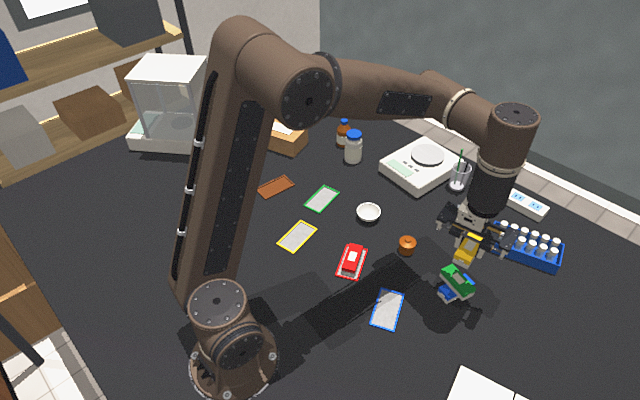

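>>> play_rows:
  series: [0, -0.0052, -0.0262, 0, 0, -0.0052, -0.0262, 0, 0, -0.0052, -0.0262, 0, 0, -0.0052, -0.0262, 0, 0, -0.0052, -0.0262, 0]

```text
time_s: 18.35
tcp_pos: [0.5575, -0.1696, 0.1963]
eef_rot: [82.6, 90.0, 2.1]
contact_force: [1.0, 0.1, -1.1]
gripper_width: 0.0439
```

>>> play_rows:
  series: [0, -0.0052, -0.0262, 0, 0, -0.0052, -0.0262, 0, 0, -0.0052, -0.0262, 0, 0, -0.0052, -0.0262, 0, 0, -0.0052, -0.0262, 0]

```text
time_s: 18.77
tcp_pos: [0.51, -0.0447, 0.1964]
eef_rot: [91.7, 89.9, 11.2]
contact_force: [0.5, 0.6, -0.6]
gripper_width: 0.0438
```

>>> play_rows:
  series: [0, -0.0052, -0.0262, 0, 0, -0.0052, -0.0262, 0, 0, -0.0052, -0.0262, 0, 0, -0.0052, -0.0262, 0, 0, -0.0052, -0.0262, 0]

```text
time_s: 19.18
tcp_pos: [0.4624, 0.0802, 0.1965]
eef_rot: [110.7, 89.9, 30.2]
contact_force: [0.6, 1.0, -1.3]
gripper_width: 0.0439
```

>>> play_rows:
  series: [0.01, -0.0052, -0.0262, 0, 0.01, -0.0052, -0.0262, 0, 0.01, -0.0052, -0.0262, 0, 0.01, -0.0052, -0.0262, 0, 0.01, -0.0052, -0.0262, 0]

```text
time_s: 19.6
tcp_pos: [0.4148, 0.2052, 0.1462]
eef_rot: [128.8, 89.9, 48.3]
contact_force: [0.4, 0.6, -1.5]
gripper_width: 0.044
```

>>> play_rows:
  series: [0.02, 0, 0, 0, 0.015, 0, 0, 0, 0.01, 0, 0, 0, 0, 0, 0, 0, 0, 0, 0, 0]

```text
time_s: 20.02
tcp_pos: [0.4154, 0.2038, 0.101]
eef_rot: [-27.5, 90.0, -107.9]
contact_force: [-0.1, -0.1, -1.4]
gripper_width: 0.0439
```

```bash
python3 -c "
from h import *
c=capture('wrist');cv2.imwrite('pics/w8.png',c['img'])
to(.4145,.2045,.011,99.9)"
```

```text
t 20.07 pos [0.4157 0.2041 0.1015] jaw -80.4 tilt [ 0.001  0.    -1.   ] F [ 0.6 -0.4 -0.6] w 0.0440 J [ 51.   8. -35.   0. -47.  49.]
tool delta mm [90.5 -1.2 -0.6] dist 1
spin rad -0.006 (alt 3.136)
```

View pics/w8.png

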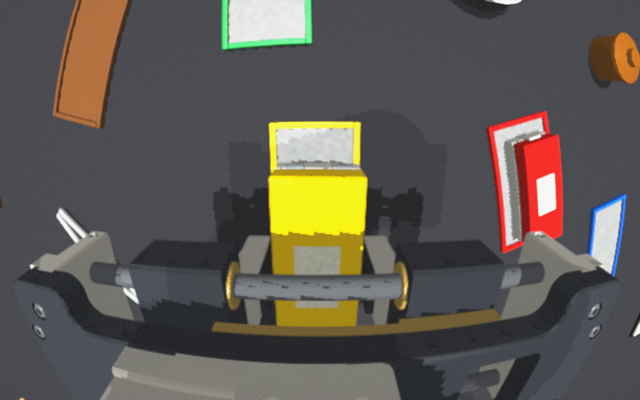

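>>> play_rows:
  series: [0.02, -0.001, 0, 0, 0.025, 0, 0, 0, 0.02, 0, 0, 0, 0.013, 0, 0, 0, 0.007, 0, 0, 0]

```text
time_s: 20.48
tcp_pos: [0.4144, 0.2035, 0.0153]
eef_rot: [-47.5, 90.0, -127.9]
contact_force: [0.0, -0.6, -0.9]
gripper_width: 0.0439
```

>>> play_rows:
  series: [0.003, 0, 0, 0, 0.001, 0, 0, 0, 0.001, 0, 0, 0, 0, 0, 0, 0, 0, 0, 0, 0]

```text
time_s: 20.9
tcp_pos: [0.4148, 0.2041, 0.0115]
eef_rot: [128.8, 89.9, 48.4]
contact_force: [-0.5, 0.8, -1.1]
gripper_width: 0.0442
```

>>> play_rows:
  series: [0.0004, 0, 0, 0, 0, 0, 0, 0, 0, 0, 0, 0, 0, 0, 0, 0, 0, 0, 0, 0]

```text
time_s: 21.32
tcp_pos: [0.4145, 0.2039, 0.0107]
eef_rot: [121.5, 90.0, 41.2]
contact_force: [-1.5, -0.0, 5.7]
gripper_width: 0.0442
```

Contact; release, lift and look.

>>> play_rows:
  series: [0, 0, 0, 0, 0, 0, 0, 0, 0, 0, 0, 0, 0, 0, 0, 0, 0, 0, 0, 0]
  jaw: 75

```text
time_s: 21.73
tcp_pos: [0.4143, 0.2036, 0.0103]
eef_rot: [-47.8, 90.0, -128.1]
contact_force: [0.1, -0.1, 0.3]
gripper_width: 0.0652
```

>>> play_rows:
  series: [-0.005, 0, 0, 0, -0.02, 0, 0, 0, -0.03, 0, 0, 0, -0.035, 0, 0, 0, -0.035, 0, 0, 0]
  jaw: 100

```text
time_s: 22.15
tcp_pos: [0.4139, 0.2031, 0.1369]
eef_rot: [-48.2, 89.9, -128.6]
contact_force: [1.6, 0.2, -1.1]
gripper_width: 0.0868
```

>>> play_rows:
  series: [-0.02, 0, 0, 0, -0.015, 0, 0, 0, 0, 0, 0, 0, 0, 0, 0, 0, 0, 0, 0, 0]

```text
time_s: 22.57
tcp_pos: [0.4139, 0.2033, 0.17]
eef_rot: [-82.7, 90.0, -163.0]
contact_force: [0.2, -0.7, -0.2]
gripper_width: 0.0874
```

```bash
python3 -c "
from h import *
c=capture('top');cv2.imwrite('pics/t9.png',c['img'])
for col,z in (('green',.068),('blue',.034),('yellow',.037),('red',.037)):
  for q in cv2.findContours(mask(c['img'],col),0,1)[0]:
    if cv2.contourArea(q)>60: print(col,cv2.boundingRect(q),'%.0f %.0f %.0f %.0f %.1f'%rect_world(c,q,z))
to(.605,-.295,.17)
c=capture('wrist');cv2.imwrite('pics/w9.png',c['img'])"
```

```text
green (464, 152, 40, 25) 607 -294 110 49 74.5
green (272, 147, 34, 49) 595 274 133 77 10.7
blue (423, 206, 44, 52) 414 -185 139 80 25.7
blue (469, 171, 17, 14) 572 -286 51 31 75.1
blue (475, 146, 18, 12) 650 -306 52 26 75.0
blue (244, 64, 22, 22) 895 377 65 64 -0.2
blue (215, 54, 11, 11) 944 482 31 31 0.2
blue (459, 41, 82, 54) 905 -364 229 107 -72.9
red (360, 189, 43, 52) 466 2 136 78 27.6
t 22.62 pos [0.4138 0.2032 0.1696] jaw -80.4 tilt [-0.001 -0.001 -1.   ] F [-0.4  0.1 -0.7] w 0.0875 J [ 51.   3. -30.  -0. -57.  49.]
tool delta mm [-2.000e-01  1.052e+02  5.231e+02] dist 534
```

View pics/t9.png

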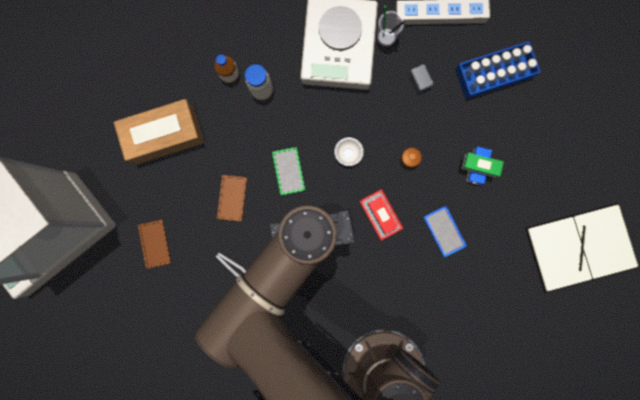

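View pics/w9.png

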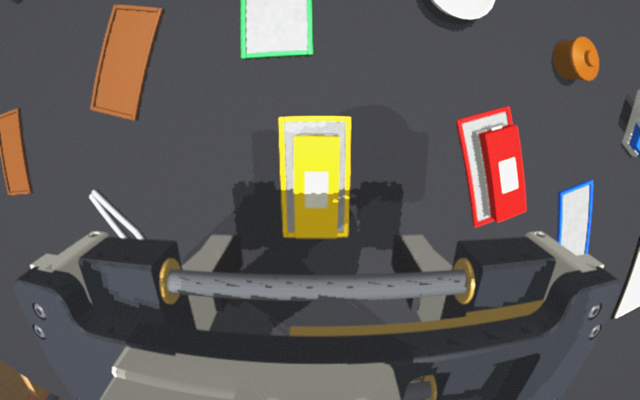

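>>> play_rows:
  series: [0, 0, 0, 0.118, 0, 0, 0, 0.118, 0, 0, 0, 0.118, 0, 0, 0, 0.118, 0, 0, 0, 0.118]

```text
time_s: 23.08
tcp_pos: [0.414, 0.2033, 0.1693]
eef_rot: [-17.6, 89.9, -132.1]
contact_force: [0.6, -0.4, 0.1]
gripper_width: 0.0878
```

>>> play_rows:
  series: [0, 0, 0, 0.118, 0, 0, 0, 0.118, 0, 0, 0, 0.118, 0, 0, 0, 0.118, 0, 0, 0, 0.118]

```text
time_s: 23.5
tcp_pos: [0.414, 0.2033, 0.1693]
eef_rot: [17.1, 89.9, -131.3]
contact_force: [0.0, -0.4, 0.9]
gripper_width: 0.0875
```

>>> play_rows:
  series: [0, 0, 0, 0.118, 0, 0, 0, 0.118, 0, 0, 0, 0.118, 0, 0, 0, 0.118, 0, 0, 0, 0.118]

```text
time_s: 23.92
tcp_pos: [0.414, 0.2032, 0.1693]
eef_rot: [50.6, 89.9, -131.5]
contact_force: [0.2, 0.4, -0.9]
gripper_width: 0.0876
```

>>> play_rows:
  series: [0, 0, 0, 0.118, 0, 0, 0, 0.118, 0, 0, 0, 0, 0, 0, 0, 0, 0, 0, 0, 0]

```text
time_s: 24.33
tcp_pos: [0.4142, 0.2035, 0.1699]
eef_rot: [65.4, 89.9, -129.7]
contact_force: [-0.5, -0.4, -0.6]
gripper_width: 0.0873
```

```bash
python3 -c "
from h import *
to(.606,-.295,.17,164.5)"
```

```text
t 24.33 pos [0.4142 0.2035 0.1699] jaw 164.9 tilt [-0.001 -0.001 -1.   ] F [-0.5 -0.4 -0.6] w 0.0873 J [ 51.   3. -30.  -0. -57. -66.]
tool delta mm [ 1.000e-01  4.315e+02 -3.148e+02] dist 534
spin rad 0.007 (alt -3.134)
```

>>> play_rows:
  series: [0, 0.0216, -0.0157, 0, 0, 0.0216, -0.0157, 0, 0, 0.0216, -0.0157, 0, 0, 0.0216, -0.0157, 0, 0, 0.0216, -0.0157, 0]

```text
time_s: 24.75
tcp_pos: [0.4618, 0.0777, 0.1703]
eef_rot: [68.8, 90.0, -126.3]
contact_force: [0.3, -0.2, 0.0]
gripper_width: 0.0879
```

>>> play_rows:
  series: [0, 0.0216, -0.0157, 0, 0, 0.0216, -0.0157, 0, 0, 0.0216, -0.0157, 0, 0, 0.0216, -0.0157, 0, 0, 0.0216, -0.0157, 0]

```text
time_s: 25.17
tcp_pos: [0.509, -0.0475, 0.1702]
eef_rot: [34.6, 90.0, -160.5]
contact_force: [-0.6, -0.0, -0.0]
gripper_width: 0.0876
```

>>> play_rows:
  series: [0, 0.0216, -0.0157, 0, 0, 0.0216, -0.0157, 0, 0, 0.0216, -0.0157, 0, 0, 0.0216, -0.0157, 0, 0, 0.0216, -0.0157, 0]

```text
time_s: 25.58
tcp_pos: [0.5562, -0.1724, 0.17]
eef_rot: [15.3, 90.0, -179.8]
contact_force: [0.4, 0.3, 0.1]
gripper_width: 0.0871
```

>>> play_rows:
  series: [0, 0.0216, -0.0157, 0, 0, 0.0216, -0.0157, 0, 0, 0.0216, -0.0157, 0, 0, 0.0216, -0.0157, 0, 0, 0.0216, -0.0157, 0]

```text
time_s: 26.0
tcp_pos: [0.6034, -0.2972, 0.1698]
eef_rot: [3.3, 90.0, 168.2]
contact_force: [0.4, 1.0, 0.2]
gripper_width: 0.0873
```

>>> play_rows:
  series: [0, 0, 0, 0, 0, 0, 0, 0, 0, 0, 0, 0, 0, 0, 0, 0, 0, 0, 0, 0]

```text
time_s: 26.42
tcp_pos: [0.6032, -0.295, 0.1706]
eef_rot: [-147.1, 90.0, 17.7]
contact_force: [-0.5, -0.4, -0.1]
gripper_width: 0.0876
```

```bash
python3 -c "
from h import *
c=capture('wrist');cv2.imwrite('pics/w10.png',c['img'])
wrect(c,'green',.068,60);wrect(c,'blue',.034)
to(.606,-.295,.042,164.5)"
```

```text
green (288, 139, 53, 114) x607.2 y-295.6 w104.8 h44.4 a73.9
blue (429, 165, 84, 99) x449.9 y-232.5 w132.0 h51.5 a47.7
blue (258, 164, 31, 46) x645.5 y-307.6 w46.5 h29.4 a75.4
blue (338, 163, 26, 46) x571.2 y-288.3 w46.0 h25.1 a74.7
blue (46, 107, 111, 133) x849.9 y-384.8 w220.3 h46.4 a-71.1
t 26.47 pos [ 0.6033 -0.295   0.1707] jaw 164.8 tilt [ 0. -0. -1.] F [-0.6 -0.6 -0.1] w 0.0878 J [ -9.  22.  -4.  -0. -64.  -6.]
tool delta mm [128.7  -0.7  -2.6] dist 3
spin rad 0.005 (alt -3.136)
```

View pics/w10.png

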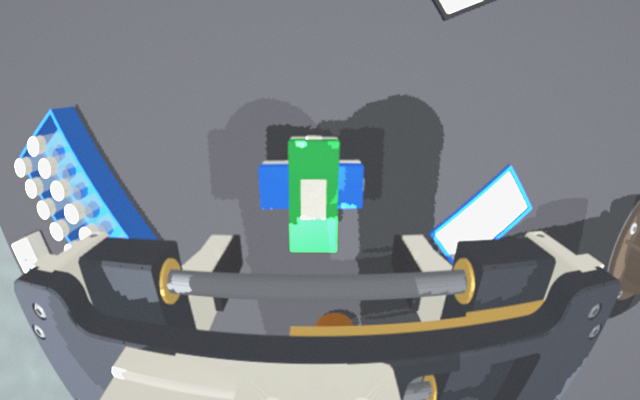

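>>> play_rows:
  series: [0.025, -0.0007, -0.0036, 0.012, 0.025, 0, 0, 0, 0.025, 0, 0, 0, 0.025, 0, 0, 0, 0.012, 0, 0, 0]

```text
time_s: 26.88
tcp_pos: [0.6053, -0.2949, 0.0555]
eef_rot: [-5.3, 89.8, 158.8]
contact_force: [-1.3, -0.2, -0.8]
gripper_width: 0.0876
```

>>> play_rows:
  series: [0.008, 0, 0, 0, 0.005, 0, 0, 0, 0.0035, 0, 0, 0, 0, 0, 0, 0, 0, 0, 0, 0]
  jaw: 60

```text
time_s: 27.3
tcp_pos: [0.6075, -0.2963, 0.0429]
eef_rot: [177.9, 89.9, -18.1]
contact_force: [-0.3, -0.0, 0.2]
gripper_width: 0.06
```

```bash
python3 -c "
from h import *
c=capture('wrist');cv2.imwrite('pics/w11.png',c['img'])
to(.607,-.2953,.042,164)"
```

```text
t 27.35 pos [ 0.6076 -0.2963  0.0431] jaw 164.0 tilt [ 0.002 -0.    -1.   ] F [0.5 0.7 0.3] w 0.0564 J [-10.  29. -11.   0. -49.  -6.]
tool delta mm [ 1.1 -0.8  0.9] dist 1
spin rad 0.000 (alt -3.141)
```

View pics/w11.png

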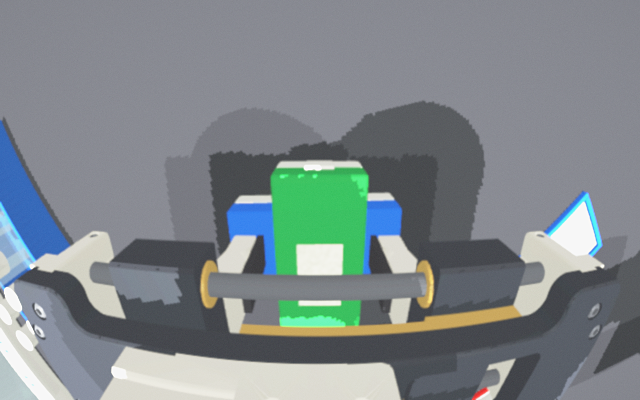

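>>> play_rows:
  series: [0, 0, 0.0007, 0, 0, 0, 0, 0, 0, 0, 0, 0, 0, 0, 0, 0, 0, 0, 0, 0]
  jaw: 56

```text
time_s: 27.77
tcp_pos: [0.6063, -0.296, 0.042]
eef_rot: [-177.0, 90.0, -13.0]
contact_force: [-0.4, 1.3, -0.4]
gripper_width: 0.049
```

>>> play_rows:
  series: [0, 0, 0, 0, 0, 0, 0, 0, 0, 0, 0, 0, 0, 0, 0, 0, 0, 0, 0, 0]
  jaw: 0

```text
time_s: 28.18
tcp_pos: [0.6062, -0.296, 0.0419]
eef_rot: [48.0, 90.0, -148.0]
contact_force: [-1.1, -0.4, -0.1]
gripper_width: 0.0441
```

```bash
python3 -c "
from h import *
to(.607,-.2953,.042,164)"
```

```text
t 28.18 pos [ 0.6062 -0.296   0.0419] jaw 164.0 tilt [-0. -0. -1.] F [-1.1 -0.4 -0.1] w 0.0441 J [-10.  29. -11.   0. -49.  -6.]
tool delta mm [-0.1 -0.9 -0.6] dist 1
spin rad 0.000 (alt -3.141)
```

>>> play_rows:
  series: [-0.001, 0, 0, 0, -0.002, 0, 0, 0, -0.004, 0, 0, 0, -0.008, 0, 0, 0, -0.015, 0, 0, 0]

```text
time_s: 28.6
tcp_pos: [0.6052, -0.2956, 0.071]
eef_rot: [-1.8, 89.8, 162.2]
contact_force: [-0.5, 0.3, -1.4]
gripper_width: 0.0439
```

>>> play_rows:
  series: [-0.02, 0, 0, 0, -0.02, 0, 0, 0.1, -0.02, 0, 0, 0.1, -0.02, 0, 0, 0.1, -0.01, 0, 0, 0.1]

```text
time_s: 29.02
tcp_pos: [0.6073, -0.2964, 0.1658]
eef_rot: [-161.0, 89.8, -20.2]
contact_force: [1.4, -0.2, -0.6]
gripper_width: 0.0442
```

>>> play_rows:
  series: [0, 0, 0, 0.1, 0, 0, 0, 0.1, 0, 0, 0, 0.1, 0, 0, 0, 0.1, 0, 0, 0, 0.1]

```text
time_s: 29.43
tcp_pos: [0.6062, -0.296, 0.1628]
eef_rot: [-122.1, 90.0, -9.9]
contact_force: [0.3, -0.5, -2.0]
gripper_width: 0.0444
```

>>> play_rows:
  series: [0, 0, 0, 0.1, 0, 0, 0, 0.1, 0, 0, 0, 0, 0, 0, 0, 0, 0, 0, 0, 0]

```text
time_s: 29.85
tcp_pos: [0.6063, -0.2959, 0.1623]
eef_rot: [-110.7, 90.0, -9.5]
contact_force: [0.2, 0.2, -1.8]
gripper_width: 0.0438
```

```bash
python3 -c "
from h import *
to(.603,.2775,.16,100.8)
c=capture('wrist');cv2.imwrite('pics/w12.png',c['img'])"
```

```text
t 29.85 pos [ 0.6063 -0.2959  0.1623] jaw 101.2 tilt [ 0. -0. -1.] F [ 0.2  0.2 -1.8] w 0.0438 J [-10.  23.  -4.   0. -63. -69.]
tool delta mm [   2.2 -108.   563.2] dist 573
spin rad 0.007 (alt -3.135)
```

View pics/w12.png

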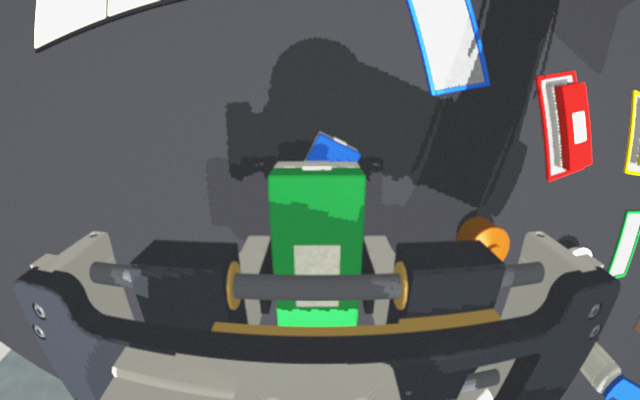

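>>> play_rows:
  series: [0, -0.0054, 0.0282, 0, 0, -0.0054, 0.0282, 0, 0, -0.0054, 0.0282, 0, 0, -0.0054, 0.0282, 0, 0, -0.0054, 0.0282, 0.007]

```text
time_s: 30.32
tcp_pos: [0.6056, -0.1512, 0.162]
eef_rot: [-114.0, 90.0, -13.3]
contact_force: [0.1, 0.5, -0.4]
gripper_width: 0.0439
```

>>> play_rows:
  series: [0, -0.0054, 0.0282, 0, 0, -0.0054, 0.0282, 0, 0, -0.0054, 0.0282, 0, 0, -0.0054, 0.0282, 0, 0, -0.0054, 0.0282, 0]

```text
time_s: 30.73
tcp_pos: [0.6064, -0.0074, 0.1622]
eef_rot: [-88.0, 90.0, 12.7]
contact_force: [0.5, -0.1, -1.3]
gripper_width: 0.0439
```

>>> play_rows:
  series: [0, -0.0054, 0.0282, 0, 0, -0.0054, 0.0282, 0, 0, -0.0054, 0.0282, 0, 0, -0.0054, 0.0282, 0, 0, -0.0054, 0.0282, 0]

```text
time_s: 31.15
tcp_pos: [0.607, 0.1362, 0.1622]
eef_rot: [-76.5, 90.0, 24.2]
contact_force: [-0.1, 0.2, -1.5]
gripper_width: 0.0436
```

>>> play_rows:
  series: [0, -0.0054, 0.0282, 0, 0, -0.0054, 0.0282, 0, 0, -0.0054, 0.0282, 0, 0, -0.0054, 0.0282, 0, 0, -0.0054, 0.0282, 0]

```text
time_s: 31.57
tcp_pos: [0.6076, 0.2797, 0.1621]
eef_rot: [-81.1, 90.0, 19.6]
contact_force: [0.4, -0.9, -1.2]
gripper_width: 0.0438
```

>>> play_rows:
  series: [0.02, 0, 0, 0, 0.02, 0, 0, 0, 0.02, 0, 0, 0, 0, 0, 0, 0, 0, 0, 0, 0]

```text
time_s: 31.98
tcp_pos: [0.6073, 0.2779, 0.1012]
eef_rot: [124.7, 89.9, -134.6]
contact_force: [1.5, 0.0, -1.1]
gripper_width: 0.0438
```

```bash
python3 -c "
from h import *
c=capture('wrist');cv2.imwrite('pics/w13.png',c['img'])
to(.603,.2775,.011,100.8)"
```

```text
t 32.03 pos [0.6082 0.2783 0.1026] jaw 100.7 tilt [ 0. -0. -1.] F [ 0.5 -0.6 -0. ] w 0.0437 J [  41.   25.   -9.    0.  -56. -121.]
tool delta mm [91.5  5.3  0.2] dist 5
spin rad -0.003 (alt 3.139)
```

View pics/w13.png

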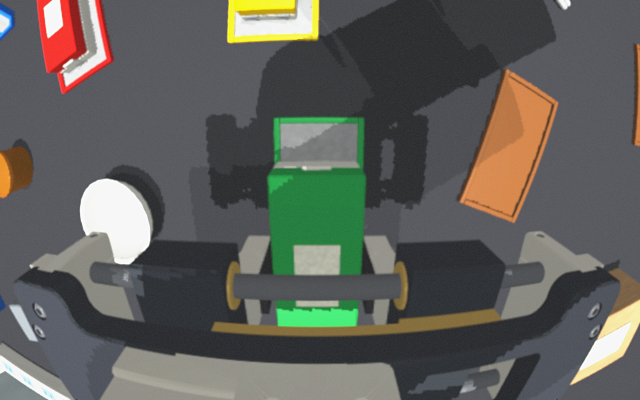

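>>> play_rows:
  series: [0.02, 0.005, 0, 0, 0.025, 0, 0, 0, 0.02, 0, 0, 0, 0.014, 0, 0, 0, 0.007, 0, 0, 0]

```text
time_s: 32.45
tcp_pos: [0.603, 0.2772, 0.0157]
eef_rot: [-126.0, 90.0, -25.4]
contact_force: [0.0, 0.2, -0.2]
gripper_width: 0.0443
```

>>> play_rows:
  series: [0.0025, 0, 0, 0, 0.001, 0, 0, 0, 0.0005, 0, 0, 0, 0, 0, 0, 0, 0, 0, 0, 0]

```text
time_s: 32.87
tcp_pos: [0.6034, 0.2778, 0.013]
eef_rot: [-63.8, 89.9, 36.8]
contact_force: [-0.3, 0.6, -1.2]
gripper_width: 0.044
```

>>> play_rows:
  series: [0.0005, 0, 0, 0, 0, 0, 0, 0, 0, 0, 0, 0, 0, 0, 0, 0, 0, 0, 0, 0]

```text
time_s: 33.28
tcp_pos: [0.6028, 0.2774, 0.0114]
eef_rot: [-105.1, 90.0, -4.5]
contact_force: [-1.1, -0.0, -0.6]
gripper_width: 0.0439
```

>>> play_rows:
  series: [0.0004, 0, 0, 0, 0, 0, 0, 0, 0, 0, 0, 0, 0, 0, 0, 0, 0, 0, 0, 0]

```text
time_s: 33.7
tcp_pos: [0.6028, 0.2773, 0.0109]
eef_rot: [125.4, 90.0, -134.0]
contact_force: [-0.0, 0.1, -1.5]
gripper_width: 0.044
```

>>> play_rows:
  series: [0.0004, 0, 0, 0, 0, 0, 0, 0, 0, 0, 0, 0, 0, 0, 0, 0, 0, 0, 0, 0]

```text
time_s: 34.12
tcp_pos: [0.6028, 0.2774, 0.0108]
eef_rot: [-79.5, 90.0, 21.1]
contact_force: [-2.8, -0.8, 3.6]
gripper_width: 0.0439
```

Contact at the expected height. Release.

>>> play_rows:
  series: [0, 0, 0, 0, 0, 0, 0, 0, 0, 0, 0, 0, 0, 0, 0, 0, 0, 0, 0, 0]
  jaw: 75

```text
time_s: 34.53
tcp_pos: [0.6029, 0.2774, 0.0104]
eef_rot: [-79.1, 90.0, 21.5]
contact_force: [0.1, -0.5, -0.1]
gripper_width: 0.0651
```

>>> play_rows:
  series: [-0.005, 0, 0, 0, -0.02, 0, 0, 0, -0.03, 0, 0, 0, -0.035, 0, 0, 0, -0.035, 0, 0, 0]
  jaw: 100

```text
time_s: 34.95
tcp_pos: [0.6025, 0.277, 0.1368]
eef_rot: [124.6, 89.9, -134.8]
contact_force: [1.3, 0.4, 0.6]
gripper_width: 0.087
```

>>> play_rows:
  series: [-0.02, 0, 0, 0, -0.015, 0, 0, 0, 0, 0, 0, 0, 0, 0, 0, 0, 0, 0, 0, 0]

```text
time_s: 35.37
tcp_pos: [0.6023, 0.2771, 0.1701]
eef_rot: [91.2, 90.0, -168.2]
contact_force: [-1.1, -0.4, -0.0]
gripper_width: 0.0873
```

```bash
python3 -c "
from h import *
c=capture('top');cv2.imwrite('pics/t14.png',c['img'])
for col,z in (('blue',.034),('yellow',.037),('red',.037)):
  for q in cv2.findContours(mask(c['img'],col),0,1)[0]:
    if cv2.contourArea(q)>60: print(col,cv2.boundingRect(q),'%.0f %.0f %.0f %.0f %.1f'%rect_world(c,q,z))
to(.608,-.298,.17,76)
c=capture('wrist');cv2.imwrite('pics/w14.png',c['img'])"
```

```text
blue (423, 206, 44, 52) 415 -185 137 80 25.7
blue (469, 146, 24, 39) 610 -296 111 52 -14.7
blue (244, 64, 22, 22) 895 377 65 64 -0.2
blue (215, 54, 11, 11) 944 482 31 31 0.2
blue (459, 41, 82, 54) 905 -364 229 107 -72.6
yellow (298, 208, 32, 49) 415 205 136 78 9.9
red (359, 189, 44, 52) 466 2 136 78 27.6
t 35.42 pos [0.6022 0.277  0.1695] jaw 100.6 tilt [-0.001 -0.001 -1.   ] F [-0.6 -0.4 -1.2] w 0.0872 J [  42.   22.   -5.   -0.  -63. -121.]
tool delta mm [   0.    99.9 -566.3] dist 575
spin rad 0.429 (alt -2.713)
```

View pics/w14.png

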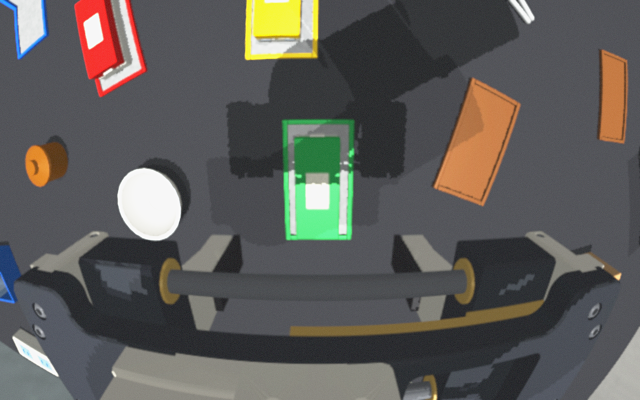

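>>> play_rows:
  series: [0, 0, 0, 0.11, 0, 0, 0, 0.11, 0, 0, 0, 0.11, 0, 0, 0, 0.11, 0, 0, 0, 0]

```text
time_s: 35.88
tcp_pos: [0.6025, 0.2771, 0.1693]
eef_rot: [142.9, 89.9, -142.0]
contact_force: [0.5, -0.3, -0.4]
gripper_width: 0.0874
```

```bash
python3 -c "
from h import *
to(.609,-.297,.17,75.4)"
```

```text
t 35.88 pos [0.6025 0.2771 0.1693] jaw 75.1 tilt [-0.002 -0.001 -1.   ] F [ 0.5 -0.3 -0.4] w 0.0874 J [  42.   22.   -5.   -0.  -63. -146.]
tool delta mm [   0.  -154.  -553.1] dist 574
spin rad -0.005 (alt 3.136)
```

>>> play_rows:
  series: [0, -0.0077, -0.0277, 0, 0, -0.0077, -0.0277, 0, 0, -0.0077, -0.0277, 0, 0, -0.0077, -0.0277, 0, 0, -0.0077, -0.0277, 0]

```text
time_s: 36.3
tcp_pos: [0.6047, 0.1323, 0.1698]
eef_rot: [134.4, 89.9, -150.0]
contact_force: [0.9, 1.2, 0.1]
gripper_width: 0.0873
```

>>> play_rows:
  series: [0, -0.0077, -0.0277, 0, 0, -0.0077, -0.0277, 0, 0, -0.0077, -0.0277, 0, 0, -0.0077, -0.0277, 0, 0, -0.0077, -0.0277, 0]

```text
time_s: 36.72
tcp_pos: [0.6069, -0.0115, 0.1699]
eef_rot: [121.5, 89.9, -162.9]
contact_force: [0.3, -0.4, -1.1]
gripper_width: 0.0877
```

>>> play_rows:
  series: [0, -0.0077, -0.0277, 0, 0, -0.0077, -0.0277, 0, 0, -0.0077, -0.0277, 0, 0, -0.0077, -0.0277, 0, 0, -0.0077, -0.0277, 0]

```text
time_s: 37.13
tcp_pos: [0.6093, -0.1553, 0.1699]
eef_rot: [108.3, 89.9, -176.1]
contact_force: [0.6, 0.1, -1.0]
gripper_width: 0.0879
```

>>> play_rows:
  series: [0, -0.0077, -0.0277, 0, 0, -0.0077, -0.0277, 0, 0, -0.0077, -0.0277, 0, 0, -0.0077, -0.0277, 0, 0, -0.0077, -0.0277, 0]

```text
time_s: 37.55
tcp_pos: [0.6115, -0.2989, 0.1697]
eef_rot: [93.4, 89.9, 169.1]
contact_force: [-0.6, 0.0, 1.0]
gripper_width: 0.0877
```

>>> play_rows:
  series: [0.02, 0, 0, 0, 0, 0, 0, 0, 0, 0, 0, 0, 0, 0, 0, 0, 0, 0, 0, 0]

```text
time_s: 37.97
tcp_pos: [0.6125, -0.2968, 0.1514]
eef_rot: [-105.8, 90.0, -30.3]
contact_force: [0.6, 1.0, 0.4]
gripper_width: 0.0881
```

```bash
python3 -c "
from h import *
c=capture('wrist');cv2.imwrite('pics/w15.png',c['img'])
wrect(c,'blue',.034)
to(.609,-.297,.0085,75.4)"
```

```text
blue (292, 132, 51, 109) x609.9 y-296.5 w104.6 h45.4 a-14.8
blue (346, 0, 92, 44) x475.7 y-189.5 w85.2 h42.8 a81.5
t 38.02 pos [ 0.6126 -0.2968  0.1515] jaw 75.5 tilt [ 0.001 -0.    -1.   ] F [ 0.4 -0.1  0.7] w 0.0877 J [ -9.  24.  -4.   0. -62. -95.]
tool delta mm [143.    3.6  -1.1] dist 4
spin rad 0.002 (alt -3.140)
```

View pics/w15.png

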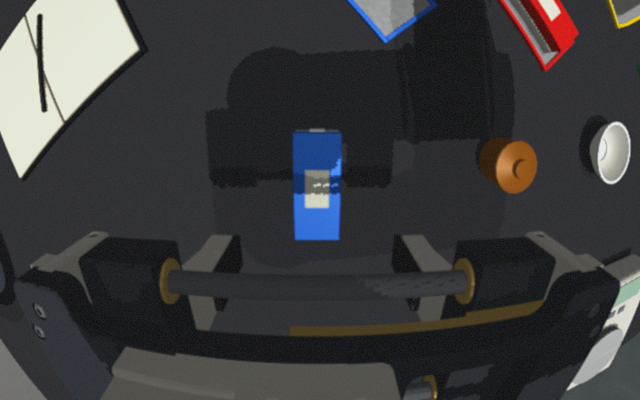

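>>> play_rows:
  series: [0.025, 0.0027, 0, 0, 0.03, 0, 0, 0, 0.03, 0, 0, 0, 0.025, 0, 0, 0, 0.014, 0, 0, 0]

```text
time_s: 38.43
tcp_pos: [0.6083, -0.2957, 0.0242]
eef_rot: [83.8, 89.9, 159.2]
contact_force: [0.1, -0.1, -0.4]
gripper_width: 0.0878
```

>>> play_rows:
  series: [0.008, 0, 0, 0, 0.006, 0, 0, 0, 0.004, 0, 0, 0, 0, 0, 0, 0, 0, 0, 0, 0]
  jaw: 60

```text
time_s: 38.85
tcp_pos: [0.6101, -0.2969, 0.0096]
eef_rot: [-91.9, 89.9, -16.5]
contact_force: [-0.2, 0.3, 0.8]
gripper_width: 0.0596
```

>>> play_rows:
  series: [0, 0, 0, 0, 0, 0, 0, 0, 0, 0, 0, 0, 0, 0, 0, 0, 0, 0, 0, 0]
  jaw: 57

```text
time_s: 39.27
tcp_pos: [0.6095, -0.297, 0.0088]
eef_rot: [-90.6, 90.0, -15.2]
contact_force: [1.4, 0.5, -1.3]
gripper_width: 0.0502
```

```bash
python3 -c "
from h import *
c=capture('wrist');cv2.imwrite('pics/w16.png',c['img'])
to(.6099,-.2965,.0085,75.4)"
```

```text
t 39.32 pos [ 0.6094 -0.297   0.0087] jaw 75.4 tilt [ 0. -0. -1.] F [ 0.5 -0.2 -0.6] w 0.0499 J [-10.  32. -12.   0. -46. -95.]
tool delta mm [ 0.2 -0.4  0.6] dist 1
spin rad -0.000 (alt 3.141)
```

View pics/w16.png

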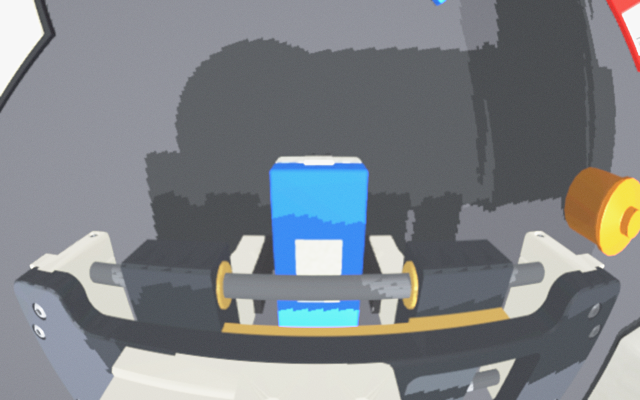

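>>> play_rows:
  series: [0, 0, 0.0004, 0, 0, 0, 0, 0, 0, 0, 0, 0, 0, 0, 0, 0, 0, 0, 0, 0]
  jaw: 0

```text
time_s: 39.73
tcp_pos: [0.6095, -0.2964, 0.0085]
eef_rot: [70.7, 90.0, 146.1]
contact_force: [-0.4, 1.0, 0.2]
gripper_width: 0.0437
```

>>> play_rows:
  series: [0, 0, 0, 0, -0.002, 0, 0, 0, -0.004, 0, 0, 0, -0.008, 0, 0, 0, -0.015, 0, 0, 0]

```text
time_s: 40.15
tcp_pos: [0.6083, -0.2962, 0.0366]
eef_rot: [88.8, 89.8, 164.2]
contact_force: [0.7, 0.1, -1.7]
gripper_width: 0.044
```

>>> play_rows:
  series: [-0.02, 0, 0, -0.1, -0.02, 0, 0, -0.1, -0.02, 0, 0, -0.1, -0.02, 0, 0, -0.1, -0.01, 0, 0, -0.1]

```text
time_s: 40.57
tcp_pos: [0.6106, -0.297, 0.1314]
eef_rot: [-124.4, 89.8, -20.1]
contact_force: [1.7, -0.4, -1.6]
gripper_width: 0.0439
```

>>> play_rows:
  series: [0, 0, 0, -0.1, 0, 0, 0, -0.1, 0, 0, 0, 0, 0, 0, 0, 0, 0, 0, 0, 0]

```text
time_s: 40.98
tcp_pos: [0.6094, -0.2965, 0.1277]
eef_rot: [30.6, 90.0, 145.9]
contact_force: [0.3, -0.2, -1.2]
gripper_width: 0.0439
```

```bash
python3 -c "
from h import *
to(.414,-.193,.1,115.6)
c=capture('wrist');cv2.imwrite('pics/w17.png',c['img']);wrect(c,'blue',.007)"
```

```text
t 40.98 pos [ 0.6094 -0.2965  0.1277] jaw 115.3 tilt [-0.  0. -1.] F [ 0.3 -0.2 -1.2] w 0.0439 J [-10.  25.  -6.  -0. -59. -55.]
tool delta mm [ 27.7 132.4 177.1] dist 221
spin rad -0.005 (alt 3.136)
blue (276, 300, 83, 26) x738.7 y-236.4 w92.5 h37.2 a-64.6
blue (267, 164, 100, 111) x638.8 y-283.6 w116.2 h92.8 a25.3
blue (460, 0, 66, 133) x415.4 y-194.3 w135.4 h78.1 a25.6
```

>>> play_rows:
  series: [0, 0.0132, 0.0177, 0, 0, 0.0132, 0.0177, 0, 0, 0.0132, 0.0177, 0, 0, 0.0132, 0.0177, 0, 0, 0.0132, 0.0177, -0.005]

```text
time_s: 41.45
tcp_pos: [0.5108, -0.2446, 0.1274]
eef_rot: [60.1, 90.0, 175.7]
contact_force: [0.9, -0.7, -1.5]
gripper_width: 0.0436
```

>>> play_rows:
  series: [0.005, 0.0132, 0.0177, 0, 0.005, 0.0132, 0.0177, 0, 0.005, 0.0132, 0.0177, 0, 0.005, 0.0132, 0.0177, 0, 0.005, 0.0132, 0.0177, 0]

```text
time_s: 41.87
tcp_pos: [0.413, -0.1937, 0.1024]
eef_rot: [-141.2, 90.0, -25.5]
contact_force: [-0.1, -0.2, -1.3]
gripper_width: 0.0436
```

>>> play_rows:
  series: [0.01, 0, 0, 0, 0.005, 0, 0, 0, 0, 0, 0, 0, 0, 0, 0, 0, 0, 0, 0, 0]

```text
time_s: 42.28
tcp_pos: [0.4147, -0.1943, 0.0878]
eef_rot: [-153.4, 90.0, -37.7]
contact_force: [0.3, 0.7, -0.9]
gripper_width: 0.0438
```

```bash
python3 -c "
from h import *
to(.4142,-.1935,.011,115.6)
c=capture('wrist');cv2.imwrite('pics/w18.png',c['img'])"
```

```text
t 42.28 pos [ 0.4147 -0.1943  0.0878] jaw 115.7 tilt [ 0. -0. -1.] F [ 0.3  0.7 -0.9] w 0.0438 J [ -0.   8. -37.   0. -45. -64.]
tool delta mm [76.8  0.2  1. ] dist 1
spin rad 0.002 (alt -3.139)
```

View pics/w18.png

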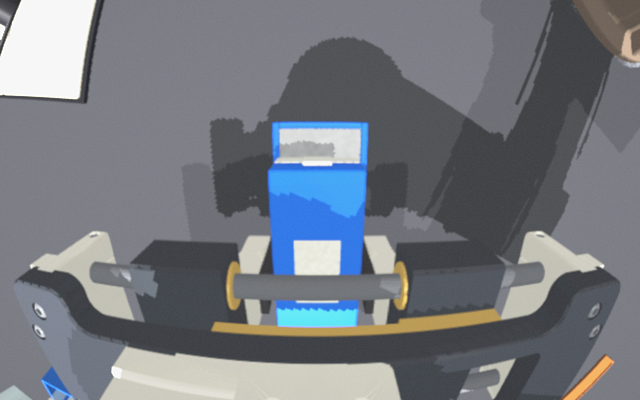

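>>> play_rows:
  series: [0.02, 0, 0.001, 0, 0.02, 0, 0, 0, 0.017, 0, 0, 0, 0.01, 0, 0, 0, 0.005, 0, 0, 0]

```text
time_s: 42.75
tcp_pos: [0.4131, -0.1933, 0.0143]
eef_rot: [63.3, 89.9, 179.1]
contact_force: [-0.5, -0.5, -1.1]
gripper_width: 0.0441
```

>>> play_rows:
  series: [0.002, 0, 0, 0, 0.001, 0, 0, 0, 0.0005, 0, 0, 0, 0, 0, 0, 0, 0, 0, 0, 0]

```text
time_s: 43.17
tcp_pos: [0.414, -0.1931, 0.0127]
eef_rot: [-118.7, 89.9, -2.9]
contact_force: [0.2, 0.2, -0.9]
gripper_width: 0.0437
```

>>> play_rows:
  series: [0.0004, 0, 0, 0, 0, 0, 0, 0, 0, 0, 0, 0, 0, 0, 0, 0, 0, 0, 0, 0]

```text
time_s: 43.58
tcp_pos: [0.4135, -0.1931, 0.0117]
eef_rot: [-120.5, 90.0, -4.7]
contact_force: [0.8, -0.1, -1.9]
gripper_width: 0.044
```

>>> play_rows:
  series: [0.0004, 0, 0, 0, 0, 0, 0, 0, 0, 0, 0, 0, 0, 0, 0, 0, 0, 0, 0, 0]

```text
time_s: 44.0
tcp_pos: [0.4135, -0.1931, 0.0115]
eef_rot: [-136.0, 90.0, -20.2]
contact_force: [-1.7, 1.3, 5.1]
gripper_width: 0.044
```

>>> play_rows:
  series: [0.0003, 0, 0, 0, 0, 0, 0, 0, 0, 0, 0, 0, 0, 0, 0, 0, 0, 0, 0, 0]

```text
time_s: 44.42
tcp_pos: [0.4135, -0.1931, 0.0114]
eef_rot: [-137.5, 90.0, -21.7]
contact_force: [-3.1, 2.1, 10.6]
gripper_width: 0.044
```

Contact. Release and withdraw, then check.

>>> play_rows:
  series: [-0.0004, 0, 0, 0, 0, 0, 0, 0, 0, 0, 0, 0, 0, 0, 0, 0, 0, 0, 0, 0]

```text
time_s: 44.83
tcp_pos: [0.4136, -0.1931, 0.0115]
eef_rot: [-133.4, 90.0, -17.6]
contact_force: [-2.0, 0.4, 6.0]
gripper_width: 0.0442
```

>>> play_rows:
  series: [0, 0, 0, 0, 0, 0, 0, 0, 0, 0, 0, 0, 0, 0, 0, 0, 0, 0, 0, 0]
  jaw: 75

```text
time_s: 45.25
tcp_pos: [0.4135, -0.1931, 0.0113]
eef_rot: [60.9, 90.0, 176.7]
contact_force: [-0.3, 1.0, 0.2]
gripper_width: 0.0649
```

>>> play_rows:
  series: [-0.005, 0, 0, 0, -0.02, 0, 0, 0, -0.03, 0, 0, 0, -0.035, 0, 0, 0, -0.035, 0, 0, 0]
  jaw: 100

```text
time_s: 45.67
tcp_pos: [0.4127, -0.1931, 0.1379]
eef_rot: [64.4, 89.9, -179.8]
contact_force: [1.9, -0.6, 0.3]
gripper_width: 0.0865
```

>>> play_rows:
  series: [-0.02, 0, 0, 0, -0.015, 0, 0, 0, 0, 0, 0, 0, 0, 0, 0, 0, 0, 0, 0, 0]

```text
time_s: 46.08
tcp_pos: [0.4129, -0.193, 0.171]
eef_rot: [31.5, 90.0, 147.3]
contact_force: [0.4, 0.3, 1.0]
gripper_width: 0.0877
```

```bash
python3 -c "
from h import *
to(.4142,-.1935,.011,115.6)
for n in ('top','side','wrist'):
  c=capture(n);cv2.imwrite('pics/%s19.png'%n,c['img'])
b=cv2.imread('pics/top0.png');a=cv2.imread('pics/top19.png')
cv2.imwrite('pics/top19z.png',cv2.resize(a[120:280,250:480],None,fx=3.4,fy=3.4,interpolation=cv2.INTER_CUBIC))
d=cv2.absdiff(a,b).max(2)
print('jar diff',d[140:175,398:425].max(),'dish',d[132:170,330:366].max())"
```

```text
t 46.08 pos [ 0.4129 -0.193   0.171 ] jaw 115.8 tilt [-0.001  0.    -1.   ] F [0.4 0.3 1. ] w 0.0877 J [ -0.   2. -30.  -0. -57. -64.]
tool delta mm [160.   -1.   -1.1] dist 1
spin rad 0.003 (alt -3.139)
jar diff 19 dish 22
```

View pics/top19z.png

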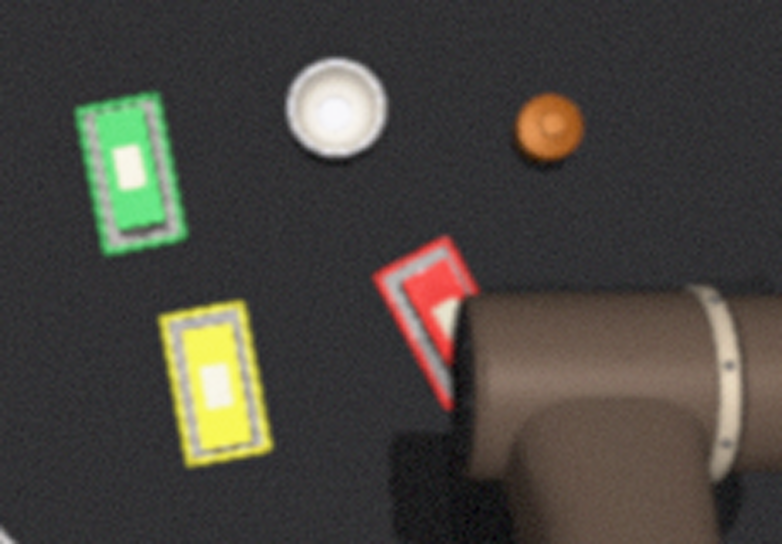

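View pics/wrist19.png

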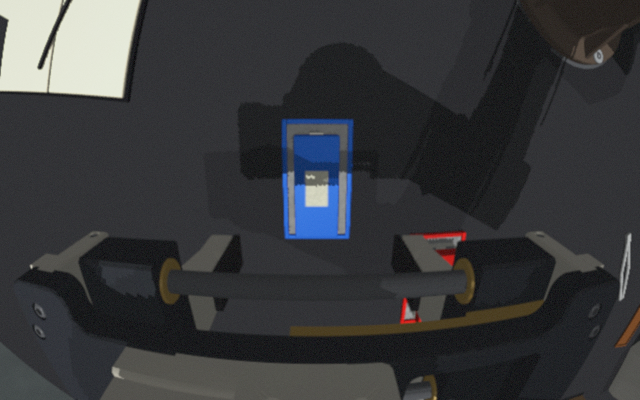

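View pics/side19.png

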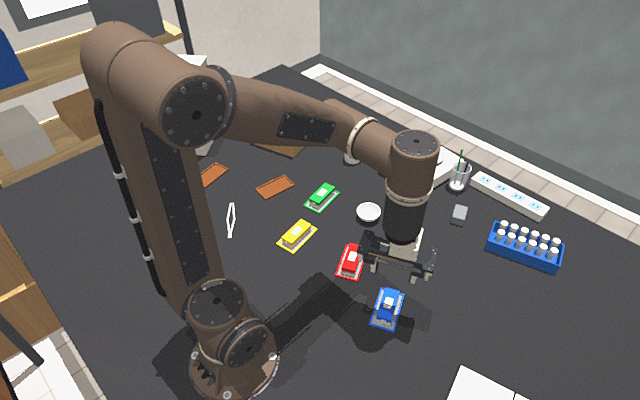

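All four cases lie flat, lid up, in their trays. The jar and bowl have not moved, and the gripper is clear of everything. Handing in.

```bash
python3 -c "
from plant import close_job
print(close_job())"
```

```text
the job is handed in; nothing more can be done
None
```

I took the stack apart from the top down (red, yellow, green, blue) and set each case lid up in the tray of its colour. I lowered each one until it touched the tray floor before letting go. The highest contact reading I saw was about 11 N, and the job took about 46 s of the 109 s allowed.

- **Cases:** The last wrist, side and top pictures show all four cases flat inside their rims. The arm hid the blue case, and part of the red one, in the final top view. I checked blue from the wrist and side cameras, and red from the side camera and earlier top views.
- **Jar and bowl:** They show no change from the first top picture beyond image noise. I never touched the brown look-alike trays.
- **Gripper:** It was open, about 17 cm above the bench and touching nothing at hand-in.

No check failed or disagreed.

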